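Drop the toothed divider into the seed tray

ROBOT

A 7-joint arm with a two-finger parallel gripper is mounted at the origin on the work surface. World frame = base frame: x ahead of the robot, y to its left, z up, the work surface at z = 0. Lengths are in m, angles in rad, forces in N, time in s.
With the tool pointing down it reaches from about 0.4 to 0.85 m from the base axis. Payload 4.5 kg.
Tool frame: the origin (TCP) lies on the mounting face of the last link; the fingertips stand 166 mm ahead of it and the grasp point (between the pads) lies 147 mm ahead of it; y points along the fingers, z is the direction in which the jaws open and shut, and the axes are right-handed (so a half turn about y gives the same grasp; the last joint's range is limited). The gripper opens to 88 mm and grips with 3 to 60 N. Pads are 18 mm wide; open, the fingers measure 123 mm over their backs; the gripper's body (75 mm by 187 mm) begins 45 mm behind the grasp point.
Start: joints at [1.259, 0.689, -0.195, 1.565, 0.157, 0.902, -0.215], TCP at [0.212, -0.588, 0.405] pointing down, gripper open.
Joint ranges: [-3.01, 3.01], [-0.46, 2.08], [-1.47, 1.51], [0.13, 2.56], [-1, 4.14], [0.04, 2.09], [-2.66, 2.66]. Speed limits (rad/s): [2.57, 2.57, 3.14, 3.14, 3.14, 3.14, 3.14].

INTERFACE

Orientations are given as a unit quaternion [x, y, z, w].
In Python, from plant import r gives the robot as it stands.
- The arm moves only by the tool arm_command, never from a script. Its argument "deltas" is a list of rows, each an object of numbers: "dx", "dy", "dz": the shift along the tool's x, y, z each as a share of 1000 mm, from -1 to 1; "wx", "wy", "wz": the turn, a rotation vector about the tool's x, y, z each as a share of 45 degrees, from -1 to 1. In form: [{"dx": .., "dy": .., "dz": .., "wx": .., "wy": .., "wz": ..}, ...]. A call has exactly 5 rows; each row is the pose to reach, as a shift and turn from the pose commanded when the call began, along the tool's axes at that moment; what a row does not reach only later rows make up. A row lasts 1/10 s, in which the tool goes at most 50 mm and 8.59 degrees, less where a joint would pass 70% of its speed; a pose out of reach is approached as far as the arm can. A call with a number of a shift or a turn outside -1 to 1 is refused whole. A call with a gripper value outside its range is refused whole. "claw" is the opening, from -1 (shut) to 1 (fully open), set as the call begins (left out, the last holds). The fingers move at their own pace and stop on an object; "grip_force" is the grip in N (left out, the last holds). Time passes only in rows, so rows that repeat a pose let the fingers close, or fill a call up. It gives the time, the measured TCP pose, the force and the opening at its end, in the units of the state.
- r.get_state(): the state, without advancing time (a new reading comes with each control period).
- r.snapshot(name): name is "scene" or "top" or "wrist"; returns the picture (384x512x3 uint8, red, green, blue); there is no depth.
- r.get_calibration(name): a dict with "vertical_fov" (degrees; the focal length in pixels is half the picture's height over the tangent of half this angle, whatever the lens; pixels are square), "cx", "cy" (the principal point, pixels), "R" (3x3) and "t" (3): a world point X has camera coordinates R X + t. Camera axes: x right, y down, z forward; pixel columns grow to the right and rows downward; lengths in m; the calibration is good to about 2 mm. The wrist camera is an equidistant fisheye: a pixel r from the principal point sees the ray r / f radians off the axis. A picture is of the moment at which its call begins: read the wrist's pose just before it. get_calibration takes no time and is no camera call; for the wrist camera it gives the pose at the moment of the call.
- r.finish_job(): hands the job in, once; it reports no verdict.
The state is a dict: "clock": time; "q": joint angles; "qd": joint speeds; "joint_torque": joint torques, N m; "tool_pos": TCP position; "eef_rot": TCP orientation; "contact_force": force on the tool from outside, world axes, zero at the start; "moment": the same for the moment, N m; "opening": opening from 0.0 (shut) to 1.0 (fully open).
Only numpy, scipy, OpenCV 4.12 (cv2) and the standard library are available. Lean on these libraries where they do the work, as an engineer would, in place of code of your own. Each camera call takes 0.05 s, during which the arm holds its last target.

TASK

Take the longer divider strip, the one with six teeth, out of the tag holder and fit it down the middle of the green seed tray, across the cell walls, so that all six teeth go down into their own cells, then press it fully home until the spring clips at both ends close over its top bead, and let go. The cell grid lies loose endways in the tray, so feel for the place and do not force it: the thin plastic cracks under a hard push. Leave everything else on the bench where it is.

Things in the scene. Friction and masses are not known exactly. Their poses are not given: they have to be found in the camera images.
- divider: The divider to fit: grey plastic comb, 272 mm long, upright in one of the tag holder's two grooves (which one varies). Origin under the middle of the teeth; x across its thickness, y along it, z up. Six teeth 4 mm thick, 38 mm long (z 0 to 38) hang from a round bead (10 mm diameter, axis at z 43). Five slots, open below, 5.2 mm wide, at y -84, -42, 0, 42, 84; outer teeth end at y +-119.5. About 110 g.
- divider_grip (a point): middle of the divider's finger grip (0, 0, 65 mm in its frame): a flat tab 10 mm thick (x), 56 mm long (y), from the bead up to z = 80 mm; pinch it across x. The divider fits either way round.
- divider_end_a (a point): point on the bead's axis near the divider's +y end (0, 126, 43 mm in its frame), which an end clip will grip
- divider_end_b (a point): the same near the -y end (0, -126, 43 mm)
- tray: Green seed tray, 315 mm long (y), 191 mm wide (x), 44 mm high, fixed. Origin: centre of its underside; y along it, z up. In it lies a grey cell grid: seven cross walls, 3 mm thick, tops 48 mm high, 42 mm apart along y (the outermost two are its end walls). The grid is snug across but loose along y: its middle wall lies up to 13.5 mm either way from the tray's y = 0, which is not measured.
- tray_wall_top (a point): point over the tray's middle at the height of the wall tops (z = 48 mm of the tray). Where the slots do not match the walls, the teeth stand here. Slots clear the walls by 1.1 mm each side. The grid can be pushed along y with about 3 N, to stops 15 mm either way of the middle; dragging the teeth over the walls moves it.
- tray_home (a point): tray's middle at z = 10 mm: the height of the divider's origin when it is home, at x = 0, its bead on the wall tops. In the slots it goes down freely to z = 19 mm; there the bead meets a pair of springy jaws on each end wall (126 mm either side of the grid's middle, jaws 66 mm high, 7.6 mm apart). Pressing on takes about 5 to 12 N in all until the jaws close over the bead.
- holder: Hard silicone plant tag holder, dark block 104 mm (x) by 130 mm (y), 34 mm high, fixed; origin under its centre. Two grooves along y at x = +-28 mm, 6.4 mm wide, floor 12 mm above the bench; the dividers stand on that floor, their y along the holder's. Four thin white tags stand in its middle rib near the ends (|y| above 48 mm), up to 86 mm above the bench.
- spare: Another grey divider strip in the other groove, for a smaller tray: the same section and grip but only 188 mm long, with four teeth. Not to be moved. Same origin and axes.
- trowel: Stainless trowel with wooden handle, 330 mm long, lying left of the holder; bystander
- pot: Terracotta pot, 124 mm across, 105 mm high; bystander
- small_pot: Small terracotta pot, 80 mm across, 70 mm high; bystander
- seed_jar: Glass seed jar, 66 mm across, 95 mm high; bystander
- twine_spool: Wooden twine spool, 60 mm across, 70 mm high; bystander
- dibber: Wooden dibber, 200 mm long, lying; bystander

How it is judged:
By the outcome, as a careful person would: the job done as asked, in the order asked, and still so for the second after the job is handed in, with the robot touching nothing.
It also fails if it takes over 72 s, if anything falls off the work surface, if the arm or the gripper's body presses on something with over 40 N, if the wrist force passes 120 N, or if a joint passes its speed limit or range.

## Working session

There is one attempt and no reset: what is moved stays moved. The work goes in short steps, Python scripts to look and compute and a tool call to move; the robot and the scene stay as the last step left them, time stands still between calls to the robot, and variables do not carry over. Pictures are saved under pics/ and viewed, and the job is handed in when it is done.

Besides the shell and the picture viewer there is one more tool, called as a command line: name --argument value ..., lists and objects as JSON in quotes. arm_command: Moves the arm, as the interface text tells. Shift numbers are shares of 1000 mm and turn numbers shares of 45 degrees, none past 1 either way. Its arguments: {"type":"object","properties":{"deltas":{"type":"array","items":{"type":"object","properties":{"dx":{"type":"number","minimum":-1,"maximum":1},"dy":{"type":"number","minimum":-1,"maximum":1},"dz":{"type":"number","minimum":-1,"maximum":1},"wx":{"type":"number","minimum":-1,"maximum":1},"wy":{"type":"number","minimum":-1,"maximum":1},"wz":{"type":"number","minimum":-1,"maximum":1}}}},"claw":{"type":"number"},"grip_force":{"type":"number"}},"required":["deltas"]}

```bash
ls; mkdir -p pics; python3 - <<'E'
from plant import r
import cv2,json
s=r.get_state();print(s)
for n in("scene","top","wrist"):
    c=r.get_calibration(n);print(n,c)
    cv2.imwrite(f"pics/{n}0.png",r.snapshot(n)[:,:,::-1])
E
```

```text
pics
{'clock': 0.0, 'q': array([ 1.2587851 ,  0.68999244, -0.19452151,  1.56634338,  0.15726959,
        0.90251723, -0.2150909 ]), 'qd': array([ 0.0004581 , -0.00053936, -0.00017449,  0.00055472, -0.00175788,
       -0.00014574,  0.00017293]), 'joint_torque': array([-9.27021574e-04, -5.27566516e+01, -1.26711555e+00, -1.53425395e+01,
       -5.25611266e-02,  6.66564389e-03,  1.89921689e-04]), 'tool_pos': array([ 0.21171715, -0.58769466,  0.40390484]), 'eef_rot': array([-0.12183414,  0.69720196, -0.69591391,  0.12153062]), 'contact_force': array([-0.42803608, -0.07788908,  0.75914719]), 'moment': array([-0.02044439, -0.02124625, -0.03748832]), 'opening': 1.003351691410769}
scene {'vertical_fov': 47.01893751267778, 'cx': 255.76428710293322, 'cy': 188.96938806599883, 'R': array([[-0.85960708,  0.5109096 , -0.00685947],
       [ 0.39399102,  0.65422374, -0.64557135],
       [-0.32534097, -0.55764028, -0.76366915]]), 't': array([ 0.50458102, -0.1708745 ,  1.48727032])}
top {'vertical_fov': 50.1079190600707, 'cx': 254.60420525048315, 'cy': 191.39280182379667, 'R': array([[ 0.02285926, -0.99921467,  0.0323652 ],
       [-0.99620651, -0.0254855 , -0.08320502],
       [ 0.08396452, -0.03034042, -0.99600674]]), 't': array([-0.02891297,  0.60486186,  1.09491273])}
wrist {'vertical_fov': 65.70646984690485, 'cx': 257.55709104500136, 'cy': 194.19523744102437, 'R': array([[ 0.3388894 , -0.94082504, -0.00149029],
       [-0.89546623, -0.32303605,  0.30624816],
       [-0.28860736, -0.10244975, -0.95195055]]), 't': array([-0.62389665, -0.0423072 ,  0.39086562])}
```

View pics/top0.png

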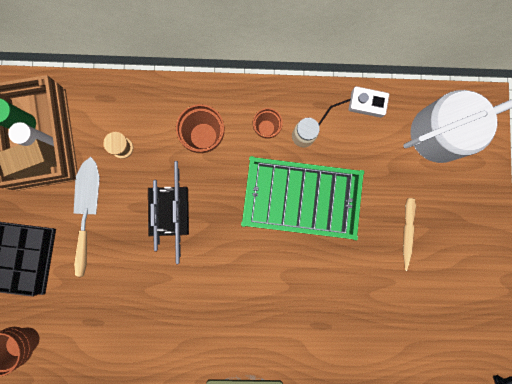

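View pics/scene0.png

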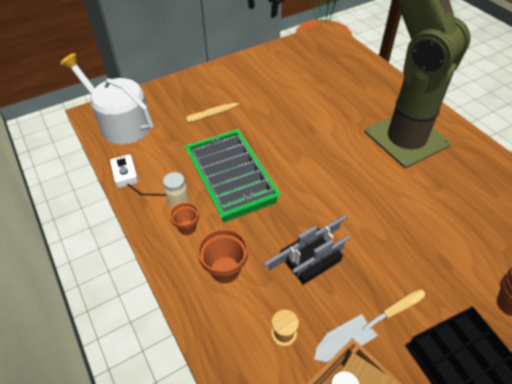

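View pics/wrist0.png

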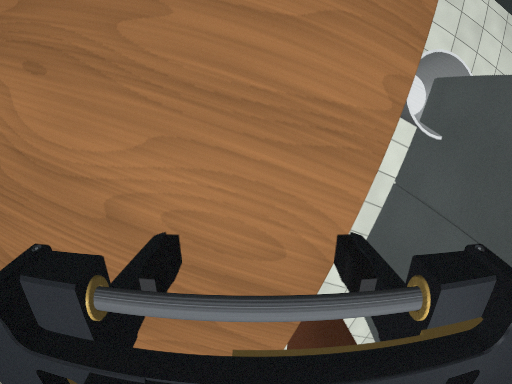

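```bash
python3 - <<'E'
import cv2,numpy as np
a=cv2.imread("pics/top0.png")
cv2.imwrite("pics/top0t.png",cv2.resize(a[145:250,235:375],None,fx=5.7,fy=5.7,interpolation=cv2.INTER_CUBIC))
cv2.imwrite("pics/top0h.png",cv2.resize(a[150:275,130:210],None,fx=4.8,fy=4.8,interpolation=cv2.INTER_CUBIC))
b=cv2.imread("pics/scene0.png")
cv2.imwrite("pics/scene0z.png",cv2.resize(b[120:290,180:360],None,fx=3.5,fy=3.5,interpolation=cv2.INTER_CUBIC))
E
```

```text
(no output)
```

View pics/top0t.png

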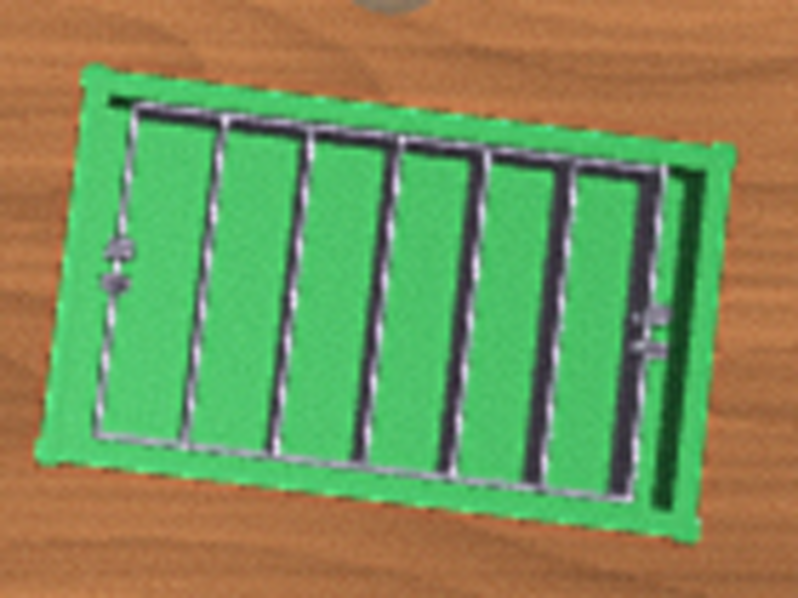

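View pics/top0h.png

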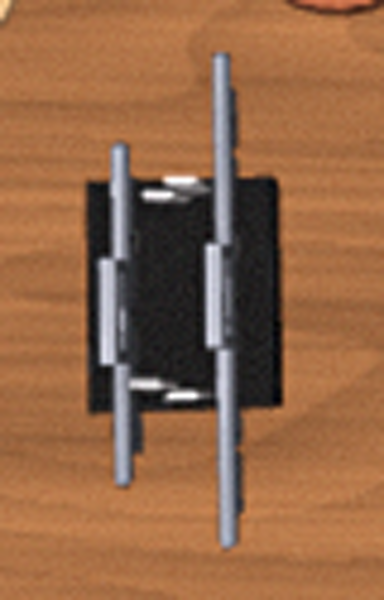

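View pics/scene0z.png

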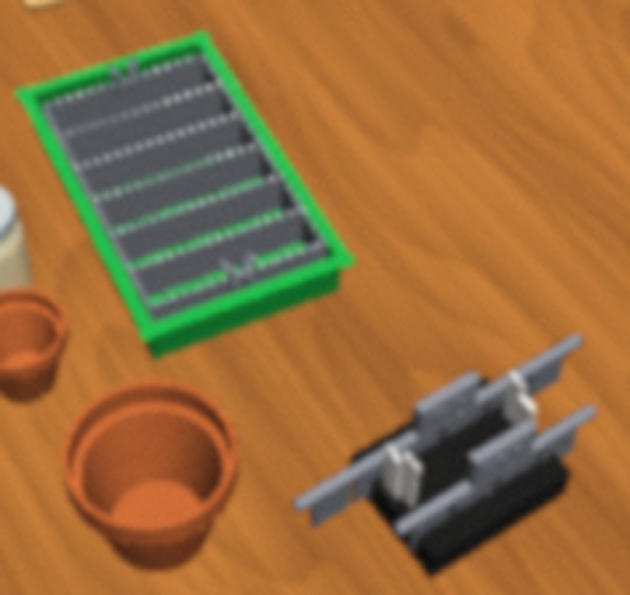

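```bash
cat > h.py <<'E'
import numpy as np,cv2
from plant import r
from scipy.spatial.transform import Rotation as Ro
def ray(name,uv,c=None):
    c=c or r.get_calibration(name); f=192/np.tan(np.radians(c["vertical_fov"]/2))
    p=(np.array(uv,float).reshape(-1,2)-[c["cx"],c["cy"]])/f
    if name=="wrist":
        th=np.hypot(*p.T)+1e-12; d=np.c_[p*(np.sin(th)/th)[:,None],np.cos(th)]
    else: d=np.c_[p,np.ones(len(p))]
    return -c["R"].T@c["t"], d@c["R"]
def plane(name,uv,z,c=None):
    o,d=ray(name,uv,c); return o+d*((z-o[2])/d[:,2])[:,None]
def proj(name,X,c=None):
    c=c or r.get_calibration(name); f=192/np.tan(np.radians(c["vertical_fov"]/2))
    p=np.atleast_2d(X)@c["R"].T+c["t"]
    if name=="wrist":
        rr=np.hypot(p[:,0],p[:,1]);th=np.arctan2(rr,p[:,2]);q=p[:,:2]*(th/rr)[:,None]
    else: q=p[:,:2]/p[:,2:]
    return q*f+[c["cx"],c["cy"]]
E
python3 - <<'E'
from h import *
np.set_printoptions(precision=4,suppress=True)
H=lambda L:np.array(L)/4.8+[130,150]-0.4
T=lambda L:np.array(L)/5.7+[235,145]-0.4
e=plane("top",H([(222,55),(229,547)]),.055);print("bead ends",e,e.mean(0),np.linalg.norm(e[0]-e[1]))
e=plane("top",H([(213,243),(218,348)]),.092);print("tab",e,e.mean(0),np.linalg.norm(e[0]-e[1]))
e=plane("top",H([(120,145),(124,487)]),.055);print("spare",e,e.mean(0),np.linalg.norm(e[0]-e[1]))
t=plane("top",T([(94,70),(733,150),(697,540),(43,462)]),.044);print("tray",t,t.mean(0),[np.linalg.norm(t[i]-t[i-1]) for i in range(4)])
w=plane("top",T([(136,105),(663,170),(632,497),(97,436)]),.048);print("grid",w,w.mean(0),[np.linalg.norm(w[i]-w[i-1]) for i in range(4)])
c=plane("top",T([(119,250),(115,284),(657,318),(655,350)]),.066);print("clips",c,(c[0]+c[1])/2,(c[2]+c[3])/2,c.mean(0))
E
```

```text
bead ends [[0.6784 0.1977 0.055 ]
 [0.4094 0.1835 0.055 ]] [0.5439 0.1906 0.055 ] 0.2694254852069922
tab [[0.572  0.1925 0.092 ]
 [0.5166 0.1877 0.092 ]] [0.5443 0.1901 0.092 ] 0.05563766966172371
spare [[0.6269 0.2516 0.055 ]
 [0.4404 0.2414 0.055 ]] [0.5336 0.2465 0.055 ] 0.18673353572884416
tray [[ 0.6971 -0.0021  0.044 ]
 [ 0.6672 -0.3077  0.044 ]
 [ 0.482  -0.2907  0.044 ]
 [ 0.5115  0.0174  0.044 ]] [ 0.5895 -0.1458  0.044 ] [np.float64(0.18666874324843669), np.float64(0.3070467035408636), np.float64(0.18601258833307477), np.float64(0.3095017537823922)]
grid [[ 0.6803 -0.0222  0.048 ]
 [ 0.6562 -0.273   0.048 ]
 [ 0.5015 -0.2588  0.048 ]
 [ 0.5241 -0.0074  0.048 ]] [ 0.5905 -0.1404  0.048 ] [np.float64(0.15689472363260232), np.float64(0.25193000791279874), np.float64(0.15537688123169305), np.float64(0.25239159561772095)]
clips [[ 0.6098 -0.0151  0.066 ]
 [ 0.594  -0.0137  0.066 ]
 [ 0.5846 -0.2656  0.066 ]
 [ 0.5697 -0.2647  0.066 ]] [ 0.6019 -0.0144  0.066 ] [ 0.5771 -0.2651  0.066 ] [ 0.5895 -0.1398  0.066 ]
```

```bash
python3 - <<'E'
from h import *
s=r.get_state();print(s["clock"]);M=Ro.from_quat(s["eef_rot"]).as_matrix();print(M.round(3))
E
```

```text
0.15
[[-0.941 -0.001  0.339]
 [-0.339  0.001 -0.941]
 [ 0.    -1.    -0.001]]
```

```bash
cat >> h.py <<'E'
def go(p,yaw,s=None):
    """shift/turn shares from measured pose to TCP p, tool y down, tool z at yaw deg"""
    s=s or r.get_state(); M=Ro.from_quat(s["eef_rot"]).as_matrix()
    a=np.radians(yaw); z=np.array([np.cos(a),np.sin(a),0]); y=np.array([0,0,-1.]); T=np.c_[np.cross(y,z),y,z]
    w=Ro.from_matrix(M.T@T).as_rotvec()/(np.pi/4); d=M.T@(np.array(p)-s["tool_pos"])
    print("t",round(s["clock"],2),"pos",s["tool_pos"].round(4),"zyaw",round(float(np.degrees(np.arctan2(M[1,2],M[0,2]))),2),"F",s["contact_force"].round(2),"M",s["moment"].round(3),"op",round(float(s["opening"]),3))
    print("d",d.round(4),"|d|",round(float(np.linalg.norm(d)),3),"w",w.round(4),"q",s["q"].round(2))
E
python3 - <<'E'
from h import *
go((.48,-.2,.38),-78)
E
```

```text
t 0.15 pos [ 0.2118 -0.5878  0.4041] zyaw -70.18 F [-0.11  0.47 -0.13] M [ 0.005 -0.014 -0.048] op 1.0
d [-0.3838  0.0245 -0.2738] |d| 0.472 w [0.0017 0.1737 0.0002] q [ 1.26  0.69 -0.19  1.57  0.16  0.9  -0.22]
```

arm_command --deltas '[{"dx": -0.038,"dy": 0.003,"dz": -0.027,"wy": 0.02},{"dx": -0.077,"dy": 0.005,"dz": -0.055,"wy": 0.04},{"dx": -0.115,"dy": 0.008,"dz": -0.082,"wy": 0.06},{"dx": -0.153,"dy": 0.01,"dz": -0.11,"wy": 0.08},{"dx": -0.192,"dy": 0.012,"dz": -0.137,"wy": 0.09}]' --claw -0.1 --grip_force 20

```text
invalid input at $.deltas[0]: expected keys dx, dy, dz, wx, wy, wz
```

```bash
python3 - <<'E'
from h import *
go((.48,-.2,.38),-78)
E
```

```text
t 0.15 pos [ 0.2118 -0.5878  0.4041] zyaw -70.18 F [-0.11  0.47 -0.13] M [ 0.005 -0.014 -0.048] op 1.0
d [-0.3838  0.0245 -0.2738] |d| 0.472 w [0.0017 0.1737 0.0002] q [ 1.26  0.69 -0.19  1.57  0.16  0.9  -0.22]
```

arm_command --deltas '[{"dx": -0.038,"dy": 0.003,"dz": -0.027,"wx": 0,"wy": 0.02,"wz": 0},{"dx": -0.077,"dy": 0.005,"dz": -0.055,"wx": 0,"wy": 0.04,"wz": 0},{"dx": -0.115,"dy": 0.008,"dz": -0.082,"wx": 0,"wy": 0.06,"wz": 0},{"dx": -0.153,"dy": 0.01,"dz": -0.11,"wx": 0,"wy": 0.08,"wz": 0},{"dx": -0.192,"dy": 0.012,"dz": -0.137,"wx": 0,"wy": 0.09,"wz": 0}]' --claw -0.1 --grip_force 20

```text
clock: 0.65
tool_pos: [0.3466, -0.3924, 0.3925]
eef_rot: [-0.097, 0.701, -0.7, 0.097]
contact_force: [-0.0, -0.3, -0.4]
opening: 0.565
```

```bash
python3 - <<'E'
from h import *
go((.48,-.2,.38),-78)
E
```

```text
t 0.65 pos [ 0.3466 -0.3924  0.3925] zyaw -74.29 F [-0.04 -0.27 -0.42] M [-0.008 -0.017 -0.003] op 0.565
d [-0.1805  0.0126 -0.1491] |d| 0.234 w [0.0004 0.0824 0.0002] q [ 0.85  0.57 -0.15  1.89  0.13  0.69 -0.67]
```

arm_command --deltas '[{"dx": -0.036,"dy": 0.003,"dz": -0.03,"wx": 0,"wy": 0.02,"wz": 0},{"dx": -0.072,"dy": 0.005,"dz": -0.06,"wx": 0,"wy": 0.03,"wz": 0},{"dx": -0.108,"dy": 0.008,"dz": -0.09,"wx": 0,"wy": 0.05,"wz": 0},{"dx": -0.144,"dy": 0.01,"dz": -0.12,"wx": 0,"wy": 0.07,"wz": 0},{"dx": -0.18,"dy": 0.012,"dz": -0.15,"wx": 0,"wy": 0.08,"wz": 0}]'

```text
clock: 1.15
tool_pos: [0.4793, -0.199, 0.3805]
eef_rot: [0.075, -0.703, 0.703, -0.075]
contact_force: [1.3, 0.1, 0.0]
opening: 0.445
```

```bash
python3 - <<'E'
from h import *
cv2.imwrite("pics/w1.png",r.snapshot("wrist")[:,:,::-1])
go((.544,.19,.32),-87)
E
```

```text
t 1.2 pos [ 0.4846 -0.1903  0.3805] zyaw -77.11 F [2.96 5.46 0.89] M [ 0.294 -0.296  0.044] op 0.449
d [-0.1424  0.0633 -0.3571] |d| 0.39 w [ 0.0073  0.2198 -0.0078] q [ 0.35  0.59 -0.1   1.91  0.08  0.65 -1.14]
```

View pics/w1.png

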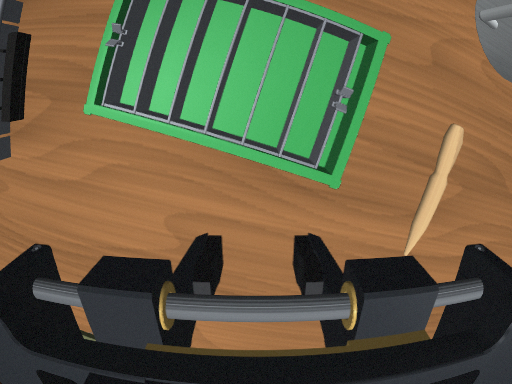

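arm_command --deltas '[{"dx": -0.018,"dy": 0.0,"dz": -0.045,"wx": 0,"wy": 0.03,"wz": 0},{"dx": -0.036,"dy": 0.0,"dz": -0.09,"wx": 0,"wy": 0.06,"wz": 0},{"dx": -0.054,"dy": 0.0,"dz": -0.135,"wx": 0,"wy": 0.09,"wz": 0},{"dx": -0.072,"dy": 0.0,"dz": -0.18,"wx": 0,"wy": 0.12,"wz": 0},{"dx": -0.09,"dy": 0.0,"dz": -0.225,"wx": 0,"wy": 0.15,"wz": 0}]'

```text
clock: 1.7
tool_pos: [0.5191, 0.0399, 0.3806]
eef_rot: [0.033, -0.706, 0.706, -0.033]
contact_force: [0.8, -0.0, 0.1]
opening: 0.45
```

```bash
python3 - <<'E'
from h import *
go((.544,.19,.32),-87)
E
```

```text
t 1.7 pos [0.5191 0.0399 0.3806] zyaw -84.64 F [ 0.82 -0.03  0.1 ] M [-0.013 -0.033 -0.054] op 0.45
d [-0.0388  0.0606 -0.1472] |d| 0.164 w [-0.0002  0.0524  0.0002] q [-0.16  0.59 -0.01  1.91  0.01  0.64 -1.65]
```

arm_command --deltas '[{"dx": -0.012,"dy": 0.015,"dz": -0.045,"wx": 0,"wy": 0.02,"wz": 0},{"dx": -0.025,"dy": 0.03,"dz": -0.09,"wx": 0,"wy": 0.04,"wz": 0},{"dx": -0.036,"dy": 0.045,"dz": -0.13,"wx": 0,"wy": 0.05,"wz": 0},{"dx": -0.039,"dy": 0.061,"dz": -0.147,"wx": 0,"wy": 0.052,"wz": 0},{"dx": -0.039,"dy": 0.061,"dz": -0.147,"wx": 0,"wy": 0.052,"wz": 0}]'

```text
clock: 2.2
tool_pos: [0.5428, 0.1916, 0.3175]
eef_rot: [-0.023, 0.707, -0.706, 0.02]
contact_force: [-0.5, -0.3, 0.9]
opening: 0.449
```

```bash
python3 - <<'E'
from h import *
s=r.get_state();c=r.get_calibration("wrist")
cv2.imwrite("pics/w2.png",r.snapshot("wrist")[:,:,::-1])
import pickle;pickle.dump((s,c),open("w2.pkl","wb"))
go((.544,.19,.225),-87)
print(proj("wrist",[[.544,.19,.092],[.6784,.1977,.055],[.4094,.1835,.055]]))
E
```

```text
t 2.25 pos [0.5434 0.1888 0.3187] zyaw -86.78 F [-0.05 -1.37  1.61] M [0.    0.013 0.015] op 0.449
d [-0.0009  0.0937 -0.0012] |d| 0.094 w [-0.0011  0.0049  0.0033] q [-0.43  0.74  0.03  1.8  -0.03  0.6  -1.9 ]
[[255.89530258 209.09628022]
 [255.77461291  33.80140202]
 [255.3625928  314.82857302]]
```

View pics/w2.png

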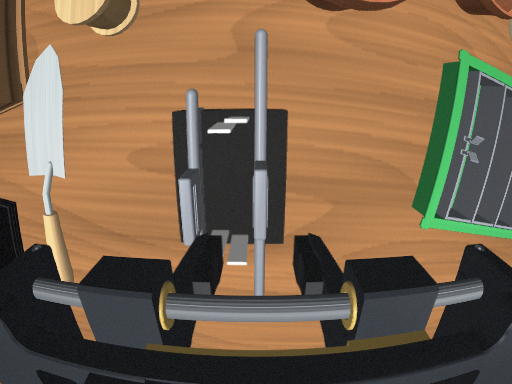

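```bash
python3 - <<'E'
from h import *
import pickle
s,c=pickle.load(open("w2.pkl","rb"))
a=cv2.imread("pics/w2.png");cv2.imwrite("pics/w2z.png",cv2.resize(a[20:310,170:300],None,fx=2,fy=2))
print(s["tool_pos"].round(4))
e=plane("wrist",[(261.3,32),(260,295)],.055,c);print(e, np.degrees(np.arctan2(*(e[0]-e[1])[1::-1])))
e=plane("wrist",[(260.5,165),(260,238)],.092,c);print("tab",e)
M=Ro.from_quat(s["eef_rot"]).as_matrix()
for h in(.147,.166): print(proj("wrist",s["tool_pos"]+M@[0,h,0],c))
print(proj("wrist",[s["tool_pos"]+M@[0,.166,.02],s["tool_pos"]+M@[0,.166,-.02]],c))
E
```

```text
[0.5428 0.1916 0.3175]
[[0.67895407 0.19721877 0.055     ]
 [0.43668413 0.1832429  0.055     ]] 3.301571894382054
tab [[0.57696645 0.19198581 0.092     ]
 [0.51995024 0.18877422 0.092     ]]
[[257.8662723  267.65011756]]
[[257.8307185  249.65203312]]
[[293.61531516 249.37613948]
 [222.03785246 249.39543218]]
```

View pics/w2z.png

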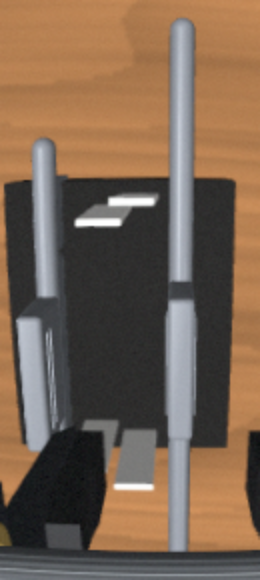

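arm_command --deltas '[{"dx": -0.001,"dy": 0.02,"dz": -0.001,"wx": 0,"wy": 0,"wz": 0.003},{"dx": -0.001,"dy": 0.04,"dz": -0.001,"wx": 0,"wy": 0,"wz": 0.003},{"dx": -0.001,"dy": 0.06,"dz": -0.001,"wx": 0,"wy": 0,"wz": 0.003},{"dx": -0.001,"dy": 0.08,"dz": -0.001,"wx": 0,"wy": 0,"wz": 0.003},{"dx": -0.001,"dy": 0.092,"dz": -0.001,"wx": 0,"wy": 0,"wz": 0.003}]'

```text
clock: 2.75
tool_pos: [0.5453, 0.1864, 0.2274]
eef_rot: [0.017, -0.706, 0.708, -0.018]
contact_force: [0.2, -0.2, -0.1]
opening: 0.448
```

```bash
python3 - <<'E'
from h import *
go((.544,.1902,.225),-86.9)
E
```

```text
t 2.75 pos [0.5453 0.1864 0.2274] zyaw -87.11 F [ 0.15 -0.23 -0.08] M [-0.013  0.071  0.007] op 0.448
d [ 0.0011  0.0024 -0.0038] |d| 0.005 w [-0.0025 -0.0047 -0.0023] q [-0.42  0.89  0.02  1.84 -0.04  0.41 -1.9 ]
```

arm_command --deltas '[{"dx": 0.001,"dy": 0.001,"dz": -0.002,"wx": 0,"wy": 0,"wz": 0},{"dx": 0.001,"dy": 0.002,"dz": -0.004,"wx": 0,"wy": 0,"wz": 0},{"dx": 0.001,"dy": 0.002,"dz": -0.004,"wx": 0,"wy": 0,"wz": 0},{"dx": 0.001,"dy": 0.002,"dz": -0.004,"wx": 0,"wy": 0,"wz": 0},{"dx": 0.001,"dy": 0.002,"dz": -0.004,"wx": 0,"wy": 0,"wz": 0}]'

```text
clock: 3.25
tool_pos: [0.544, 0.1932, 0.2264]
eef_rot: [-0.018, 0.707, -0.707, 0.02]
contact_force: [0.2, 0.5, 0.3]
opening: 0.452
```

```bash
python3 - <<'E'
from h import *
go((.544,.1902,.225),-86.9)
E
```

```text
t 3.25 pos [0.544  0.1932 0.2264] zyaw -86.92 F [0.22 0.47 0.28] M [-0.043 -0.003 -0.001] op 0.452
d [0.0002 0.0014 0.003 ] |d| 0.003 w [ 0.0002 -0.0005 -0.0044] q [-0.43  0.89  0.02  1.84 -0.04  0.41 -1.9 ]
```

arm_command --deltas '[{"dx": 0,"dy": 0.001,"dz": 0.003,"wx": 0,"wy": 0,"wz": 0},{"dx": 0,"dy": 0.001,"dz": 0.003,"wx": 0,"wy": 0,"wz": 0},{"dx": 0,"dy": 0.001,"dz": 0.003,"wx": 0,"wy": 0,"wz": 0},{"dx": 0,"dy": 0.001,"dz": 0.003,"wx": 0,"wy": 0,"wz": 0},{"dx": 0,"dy": 0.001,"dz": 0.003,"wx": 0,"wy": 0,"wz": 0}]'

```text
clock: 3.75
tool_pos: [0.544, 0.1902, 0.2247]
eef_rot: [-0.018, 0.707, -0.707, 0.02]
contact_force: [-0.9, 0.8, 0.8]
opening: 0.453
```

```bash
python3 - <<'E'
from h import *
go((.544,.1902,.225),-86.9)
s=r.get_state();c=r.get_calibration("wrist")
cv2.imwrite("pics/w3.png",r.snapshot("wrist")[:,:,::-1])
go((.544,.1902,.225),-86.9)
E
```

```text
t 3.75 pos [0.544  0.1902 0.2247] zyaw -86.92 F [-0.9   0.77  0.81] M [-0.034  0.012 -0.017] op 0.453
d [-0.     -0.0003  0.    ] |d| 0.0 w [-0.     -0.0005 -0.003 ] q [-0.43  0.89  0.02  1.85 -0.04  0.4  -1.9 ]
t 3.8 pos [0.544  0.1902 0.2247] zyaw -86.92 F [-0.27  0.04 -0.47] M [-0.008 -0.057 -0.002] op 0.45
d [-0.     -0.0003  0.    ] |d| 0.0 w [-0.     -0.0005 -0.003 ] q [-0.43  0.89  0.02  1.85 -0.04  0.4  -1.9 ]
```

View pics/w3.png

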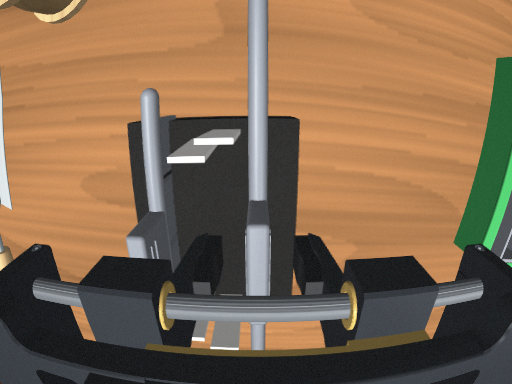

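arm_command --deltas '[{"dx": 0,"dy": 0,"dz": 0,"wx": 0,"wy": 0,"wz": 0},{"dx": 0,"dy": 0,"dz": 0,"wx": 0,"wy": 0,"wz": 0},{"dx": 0,"dy": 0,"dz": 0,"wx": 0,"wy": 0,"wz": 0},{"dx": 0,"dy": 0,"dz": 0,"wx": 0,"wy": 0,"wz": 0},{"dx": 0,"dy": 0,"dz": 0,"wx": 0,"wy": 0,"wz": 0}]' --claw -1 --grip_force 40

```text
clock: 4.3
tool_pos: [0.544, 0.1902, 0.2247]
eef_rot: [-0.018, 0.707, -0.707, 0.02]
contact_force: [-0.2, 1.3, -0.5]
opening: 0.11
```

```bash
python3 - <<'E'
from h import *
go((.544,.1902,.225),-86.9)
E
```

```text
t 4.3 pos [0.544  0.1902 0.2247] zyaw -86.93 F [-0.2   1.33 -0.48] M [ 0.037 -0.059 -0.042] op 0.11
d [-0.     -0.0003 -0.    ] |d| 0.0 w [-0.0001 -0.0006 -0.003 ] q [-0.43  0.89  0.02  1.85 -0.04  0.4  -1.9 ]
```

arm_command --deltas '[{"dx": 0,"dy": -0.008,"dz": 0,"wx": 0,"wy": 0,"wz": 0},{"dx": 0,"dy": -0.02,"dz": 0,"wx": 0,"wy": 0,"wz": 0},{"dx": 0,"dy": -0.035,"dz": 0,"wx": 0,"wy": 0,"wz": 0},{"dx": 0,"dy": -0.05,"dz": 0,"wx": 0,"wy": 0,"wz": 0},{"dx": 0,"dy": -0.065,"dz": 0,"wx": 0,"wy": 0,"wz": 0}]'

```text
clock: 4.8
tool_pos: [0.5439, 0.1901, 0.2917]
eef_rot: [-0.018, 0.707, -0.707, 0.02]
contact_force: [-0.0, 1.0, -2.0]
opening: 0.11
```

arm_command --deltas '[{"dx": 0,"dy": -0.02,"dz": 0,"wx": 0,"wy": 0,"wz": 0},{"dx": 0,"dy": -0.04,"dz": 0,"wx": 0,"wy": 0,"wz": 0},{"dx": 0,"dy": -0.055,"dz": 0,"wx": 0,"wy": 0,"wz": 0},{"dx": 0,"dy": -0.055,"dz": 0,"wx": 0,"wy": 0,"wz": 0},{"dx": 0,"dy": -0.055,"dz": 0,"wx": 0,"wy": 0,"wz": 0}]'

```text
clock: 5.3
tool_pos: [0.5436, 0.1901, 0.3454]
eef_rot: [-0.018, 0.707, -0.707, 0.02]
contact_force: [-0.5, -0.3, -1.1]
opening: 0.111
```

```bash
python3 - <<'E'
from h import *
cv2.imwrite("pics/t4.png",r.snapshot("top")[:,:,::-1])
s=r.get_state();c=r.get_calibration("wrist")
cv2.imwrite("pics/w4.png",r.snapshot("wrist")[:,:,::-1])
go((.5897,-.140,.345),-5.5)
E
```

```text
t 5.4 pos [0.5433 0.19   0.3443] zyaw -86.92 F [-0.18  0.65 -0.61] M [ 0.029 -0.023  0.029] op 0.112
d [-0.0286 -0.0005  0.332 ] |d| 0.333 w [-1.6000e-03 -1.8094e+00 -8.0000e-04] q [-0.44  0.7   0.03  1.79 -0.03  0.65 -1.9 ]
```

View pics/t4.png

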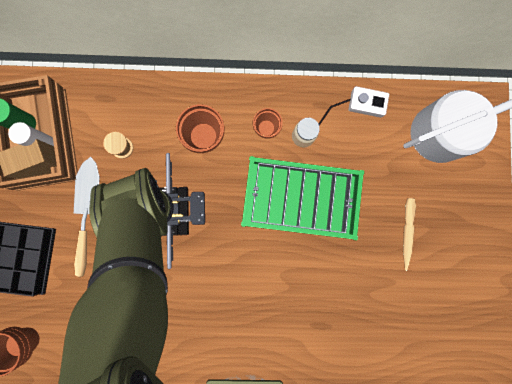

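View pics/w4.png

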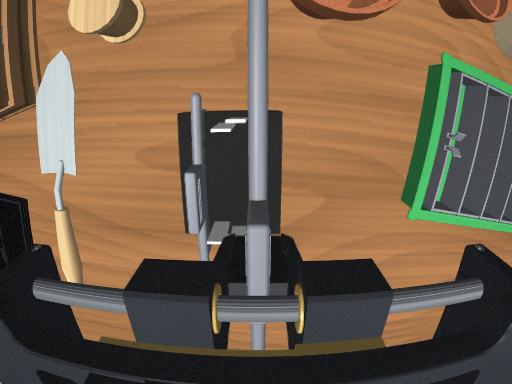

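arm_command --deltas '[{"dx": -0.003,"dy": 0,"dz": 0.025,"wx": 0,"wy": -0.14,"wz": 0},{"dx": -0.006,"dy": 0,"dz": 0.055,"wx": 0,"wy": -0.3,"wz": 0},{"dx": -0.009,"dy": 0,"dz": 0.09,"wx": 0,"wy": -0.46,"wz": 0},{"dx": -0.012,"dy": 0,"dz": 0.125,"wx": 0,"wy": -0.62,"wz": 0},{"dx": -0.015,"dy": 0,"dz": 0.16,"wx": 0,"wy": -0.78,"wz": 0}]'

```text
clock: 5.9
tool_pos: [0.567, 0.0298, 0.3438]
eef_rot: [0.233, -0.667, 0.668, -0.233]
contact_force: [-0.3, -0.1, -1.6]
opening: 0.11
```

```bash
python3 - <<'E'
from h import *
go((.5897,-.140,.345),-5.5)
E
```

```text
t 5.9 pos [0.567  0.0298 0.3438] zyaw -51.51 F [-0.31 -0.09 -1.64] M [-0.064 -0.022  0.005] op 0.11
d [ 0.0879 -0.0012  0.147 ] |d| 0.171 w [-7.0000e-04 -1.0224e+00 -2.0000e-04] q [-0.03  0.7  -0.18  1.8   0.19  0.66 -1.21]
```

arm_command --deltas '[{"dx": 0.015,"dy": 0,"dz": 0.025,"wx": 0,"wy": -0.17,"wz": 0},{"dx": 0.03,"dy": 0,"dz": 0.05,"wx": 0,"wy": -0.34,"wz": 0},{"dx": 0.045,"dy": 0,"dz": 0.075,"wx": 0,"wy": -0.51,"wz": 0},{"dx": 0.06,"dy": 0,"dz": 0.1,"wx": 0,"wy": -0.68,"wz": 0},{"dx": 0.073,"dy": 0,"dz": 0.122,"wx": 0,"wy": -0.85,"wz": 0}]'

```text
clock: 6.4
tool_pos: [0.5849, -0.1118, 0.3437]
eef_rot: [0.439, -0.555, 0.555, -0.439]
contact_force: [0.4, 1.1, -1.3]
opening: 0.107
```

```bash
python3 - <<'E'
from h import *
go((.5897,-.140,.345),-5.5)
E
```

```text
t 6.4 pos [ 0.5849 -0.1118  0.3437] zyaw -13.33 F [ 0.42  1.15 -1.27] M [-0.092 -0.137  0.035] op 0.107
d [ 0.0263 -0.0013  0.0112] |d| 0.029 w [-4.000e-04 -1.739e-01  1.000e-04] q [ 0.34  0.75 -0.4   1.71  0.4   0.76 -0.49]
```

arm_command --deltas '[{"dx": 0.013,"dy": 0.01,"dz": 0.006,"wx": 0,"wy": -0.087,"wz": 0},{"dx": 0.026,"dy": 0.025,"dz": 0.011,"wx": 0,"wy": -0.174,"wz": 0},{"dx": 0.026,"dy": 0.04,"dz": 0.011,"wx": 0,"wy": -0.174,"wz": 0},{"dx": 0.026,"dy": 0.053,"dz": 0.011,"wx": 0,"wy": -0.174,"wz": 0},{"dx": 0.026,"dy": 0.053,"dz": 0.011,"wx": 0,"wy": -0.174,"wz": 0}]'

```text
clock: 6.9
tool_pos: [0.589, -0.1363, 0.2894]
eef_rot: [-0.475, 0.525, -0.523, 0.474]
contact_force: [0.4, -0.4, -1.1]
opening: 0.112
```

arm_command --deltas '[{"dx": 0,"dy": 0,"dz": 0,"wx": 0,"wy": 0,"wz": 0},{"dx": 0,"dy": 0,"dz": 0,"wx": 0,"wy": 0,"wz": 0},{"dx": 0,"dy": 0,"dz": 0,"wx": 0,"wy": 0,"wz": 0},{"dx": 0,"dy": 0,"dz": 0,"wx": 0,"wy": 0,"wz": 0},{"dx": 0,"dy": 0,"dz": 0,"wx": 0,"wy": 0,"wz": 0}]'

```text
clock: 7.4
tool_pos: [0.5901, -0.1377, 0.2922]
eef_rot: [0.474, -0.524, 0.525, -0.475]
contact_force: [-0.3, -1.0, -1.2]
opening: 0.11
```

```bash
python3 - <<'E'
from h import *
import pickle
go((.5897,-.140,.29),-5.5)
d={}
for n in("top","scene","wrist"):
    s=r.get_state();c=r.get_calibration(n)
    im=r.snapshot(n)[:,:,::-1];cv2.imwrite(f"pics/{n}5.png",im);d[n]=(s,c)
    if n=="scene":cv2.imwrite("pics/scene5z.png",cv2.resize(im[100:240,160:310],None,fx=5,fy=4.2,interpolation=cv2.INTER_CUBIC))
    if n=="top":cv2.imwrite("pics/top5z.png",cv2.resize(im[145:250,235:375],None,fx=5.7,fy=5.7,interpolation=cv2.INTER_CUBIC))
pickle.dump(d,open("p5.pkl","wb"))
go((.5897,-.140,.29),-5.5)
E
```

```text
t 7.4 pos [ 0.5901 -0.1377  0.2922] zyaw -5.75 F [-0.27 -1.01 -1.16] M [-0.075 -0.043 -0.009] op 0.11
d [ 0.0024  0.0022 -0.0001] |d| 0.003 w [-0.0039 -0.0055 -0.0002] q [ 0.38  0.83 -0.41  1.71  0.48  0.69 -0.38]
t 7.55 pos [ 0.59   -0.1378  0.2919] zyaw -5.75 F [-0.69 -0.18 -0.91] M [-0.015 -0.066 -0.054] op 0.111
d [ 0.0023  0.0019 -0.0001] |d| 0.003 w [-0.0033 -0.0056 -0.0003] q [ 0.38  0.83 -0.41  1.72  0.48  0.69 -0.38]
```

View pics/top5z.png

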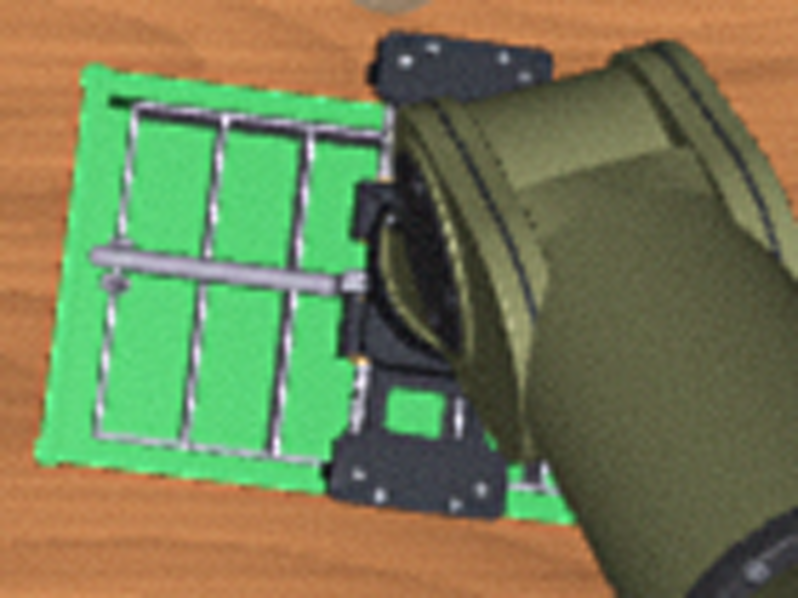

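View pics/scene5z.png

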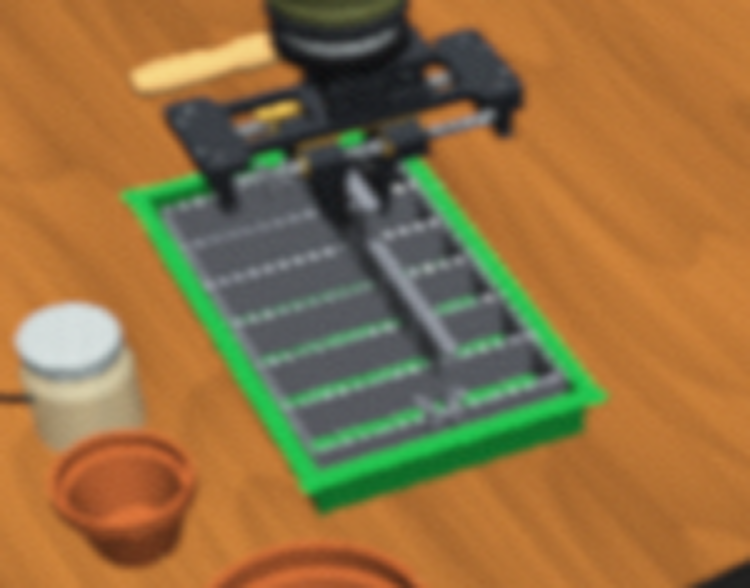

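View pics/wrist5.png

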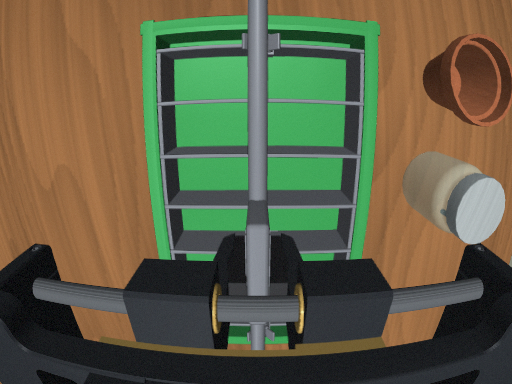

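```bash
python3 - <<'E'
import cv2
a=cv2.imread("pics/wrist5.png")
cv2.imwrite("pics/w5z.png",cv2.resize(a[10:260,140:385],None,fx=2.4*1.3,fy=2.4,interpolation=cv2.INTER_CUBIC))
cv2.imwrite("pics/w5c.png",cv2.resize(a[25:60,225:300],None,fx=10,fy=10,interpolation=cv2.INTER_CUBIC))
g=cv2.cvtColor(a,cv2.COLOR_BGR2GRAY)
for u in (185,205,225,235,285,295,315,335):
    print(u,[(v,int(g[v,u-1:u+2].mean())) for v in range(40,56)])
E
```

```text
185 [(40, 47), (41, 48), (42, 81), (43, 144), (44, 147), (45, 146), (46, 112), (47, 153), (48, 152), (49, 133), (50, 68), (51, 54), (52, 53), (53, 55), (54, 54), (55, 53)]
205 [(40, 47), (41, 108), (42, 151), (43, 151), (44, 151), (45, 148), (46, 152), (47, 146), (48, 112), (49, 60), (50, 55), (51, 52), (52, 54), (53, 55), (54, 54), (55, 54)]
225 [(40, 102), (41, 153), (42, 152), (43, 152), (44, 146), (45, 152), (46, 145), (47, 112), (48, 60), (49, 54), (50, 54), (51, 54), (52, 55), (53, 54), (54, 57), (55, 54)]
235 [(40, 127), (41, 153), (42, 152), (43, 149), (44, 150), (45, 151), (46, 138), (47, 91), (48, 54), (49, 53), (50, 53), (51, 53), (52, 53), (53, 53), (54, 56), (55, 54)]
285 [(40, 128), (41, 148), (42, 147), (43, 139), (44, 135), (45, 145), (46, 137), (47, 94), (48, 54), (49, 55), (50, 54), (51, 56), (52, 52), (53, 52), (54, 53), (55, 53)]
295 [(40, 109), (41, 145), (42, 145), (43, 144), (44, 119), (45, 147), (46, 142), (47, 113), (48, 55), (49, 55), (50, 53), (51, 54), (52, 56), (53, 54), (54, 53), (55, 53)]
315 [(40, 46), (41, 102), (42, 140), (43, 139), (44, 139), (45, 116), (46, 149), (47, 142), (48, 111), (49, 51), (50, 56), (51, 55), (52, 55), (53, 54), (54, 51), (55, 52)]
335 [(40, 45), (41, 46), (42, 51), (43, 123), (44, 136), (45, 137), (46, 132), (47, 142), (48, 143), (49, 131), (50, 73), (51, 52), (52, 53), (53, 52), (54, 54), (55, 52)]
```

View pics/w5z.png

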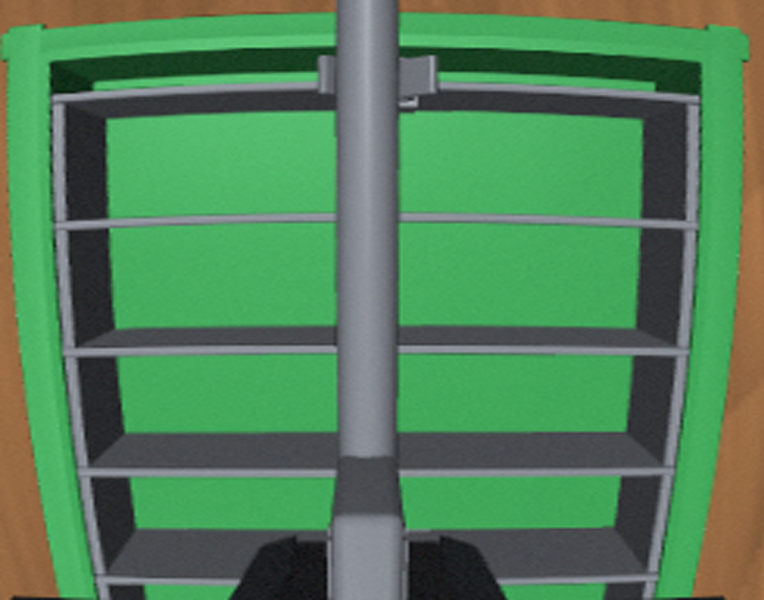

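View pics/w5c.png

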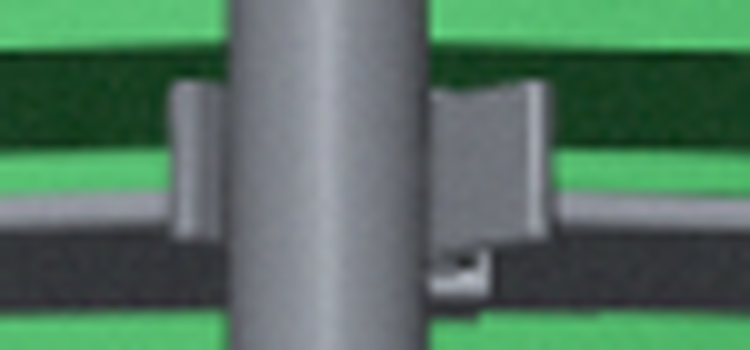

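```bash
python3 - <<'E'
from h import *
import pickle
d=pickle.load(open("p5.pkl","rb"));s,c=d["wrist"]
g=cv2.cvtColor(cv2.imread("pics/wrist5.png"),cv2.COLOR_BGR2GRAY).astype(float)
col=cv2.imread("pics/wrist5.png").astype(float)
# walls: grey (low saturation) bright
sat=col.max(2)-col.min(2)
M=Ro.from_quat(s["eef_rot"]).as_matrix();x=M[:,0];z=M[:,2]
print("toolx",x.round(3),"pos",s["tool_pos"].round(4))
for u in list(range(195,241,5))+list(range(280,331,5)):
    out=[]
    for v0 in(46,101,155,206,250):
        vs=np.arange(v0-5,v0+6);w=((g[vs,u]>100)&(sat[vs,u]<45)).astype(float)*g[vs,u]
        if w.sum()>0:
            v=(w*vs).sum()/w.sum();P=plane("wrist",[(u,v)],.048,c)[0];out.append(((P-s["tool_pos"])@x)*1000)
        else: out.append(np.nan)
    print(u,np.round(out,1),np.round(-np.diff(out),1))
P=plane("wrist",[(242.2,40),(280,40)],.064,c);print("jaw",P,P.mean(0),((P-s["tool_pos"])@z*1000),((P.mean(0)-s["tool_pos"])@z*1000))
# bead
B=plane("wrist",[(258,1),(258,200)],s["tool_pos"][2]-.147-.022,c);print("bead",(B-s["tool_pos"])@z*1000)
# side walls of grid
for v,a,b in((101,160,363),(153,163,360.5),):
    P=plane("wrist",[(a,v),(b,v)],.048,c);print("side",((P-s["tool_pos"])@z*1000))
E
```

```text
toolx [-0.1   -0.995 -0.   ] pos [ 0.59   -0.1377  0.292 ]
195 [-123.   -80.9  -39.1    3.    45.2] [-42.1 -41.8 -42.  -42.2]
200 [-122.7  -80.7  -39.     3.    45.1] [-42.  -41.7 -42.  -42.1]
205 [-122.5  -80.6  -39.     3.    45. ] [-42.  -41.6 -41.9 -42. ]
210 [-123.1  -80.8  -38.9    2.9   44.9] [-42.3 -41.9 -41.9 -42. ]
215 [-122.9  -81.   -38.9    2.9   44.8] [-41.9 -42.1 -41.8 -41.9]
220 [-122.7  -80.9  -38.9    2.9    nan] [-41.8 -42.1 -41.8   nan]
225 [-122.6  -80.9  -39.1    2.9    nan] [-41.8 -41.7 -42.    nan]
230 [-122.9  -80.8  -39.1    2.9    nan] [-42.1 -41.7 -42.    nan]
235 [-123.1  -80.7  -39.1    2.9    nan] [-42.4 -41.7 -42.    nan]
240 [-123.   -80.7  -39.     2.9    nan] [-42.4 -41.6 -41.9   nan]
280 [-123.1  -80.7  -39.1    3.     nan] [-42.4 -41.7 -42.    nan]
285 [-123.2  -80.8  -39.1    3.     nan] [-42.4 -41.7 -42.    nan]
290 [-123.   -80.9  -39.1    3.     nan] [-42.1 -41.8 -42.1   nan]
295 [-122.8  -80.9  -39.1    3.     nan] [-41.8 -41.8 -42.1   nan]
300 [-122.9  -81.   -38.9    3.    44.9] [-41.9 -42.2 -41.9 -41.9]
305 [-123.1  -81.1  -38.9    3.    45. ] [-42.  -42.2 -41.9 -42. ]
310 [-123.3  -81.2  -38.9    2.6   45.1] [-42.  -42.3 -41.6 -42.5]
315 [-122.8  -81.   -39.     2.6   44.3] [-41.8 -42.  -41.6 -41.7]
320 [-123.   -80.8  -39.     2.7   44.5] [-42.2 -41.8 -41.7 -41.8]
325 [-123.3  -81.   -39.     2.7   44.6] [-42.3 -41.9 -41.7 -41.9]
330 [-122.8  -81.2  -39.1    2.7   44.7] [-41.7 -42.  -41.8 -42. ]
jaw [[ 0.59238721 -0.01377107  0.064     ]
 [ 0.61815429 -0.0162467   0.064     ]] [ 0.60527075 -0.01500889  0.064     ] [-10.65791317  15.22745374] 2.284770280515536
bead [0.06416888 0.06511083]
side [-75.00097442  81.39307119]
side [-74.66092852  81.624947  ]
```

```bash
python3 - <<'E'
from h import *
import pickle
d=pickle.load(open("p5.pkl","rb"));s,c=d["top"]
T=lambda L:np.array(L)/5.7+[235,145]-0.4
M=Ro.from_quat(s["eef_rot"]).as_matrix();x=M[:,0];z=M[:,2]
zb=s["tool_pos"][2]-.169
f=lambda P:(((P-s["tool_pos"])@x*1000).round(1),((P-s["tool_pos"])@z*1000).round(1))
print("bead end,mid",f(plane("top",T([(90,255),(330,285)]),zb)))
print("jaws",f(plane("top",T([(117,267),(656,334)]),.066)))
print("grid",f(plane("top",T([(136,105),(663,170),(632,497),(97,436)]),.048)))
print("cam",-c["R"].T@c["t"])
s4=d["wrist"][0]
print(np.radians(1))
E
python3 - <<'E'
import cv2
a=cv2.imread("pics/top5.png")
cv2.imwrite("pics/top5y.png",cv2.resize(a[150:235,240:310],None,fx=9,fy=7,interpolation=cv2.INTER_CUBIC))
E
```

```text
bead end,mid (array([-137.5,  -31.6]), array([-2.3, -2.2]))
jaws (array([-123.8,  128.2]), array([-1.3, -0.8]))
grid (array([-123.9,  128. ,  129.5, -122.9]), array([ 77.5,  78.6, -76.8, -79.4]))
cam [0.51129443 0.01974505 1.14180377]
0.017453292519943295
```

View pics/top5y.png

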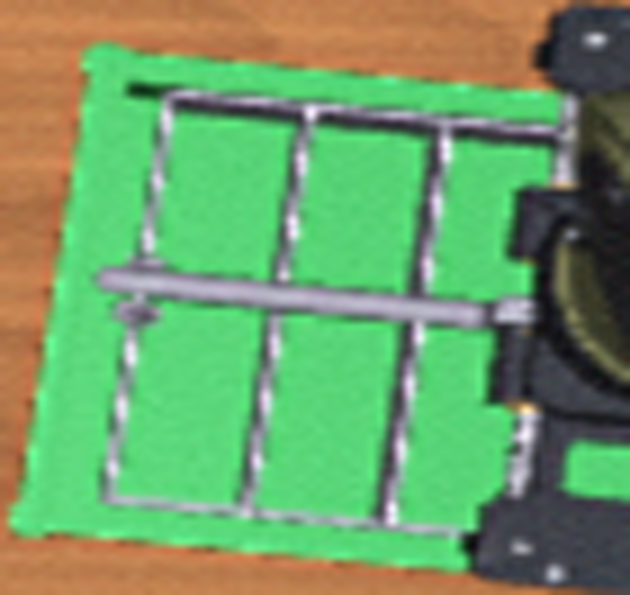

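```bash
python3 - <<'E'
from h import *
import pickle
d=pickle.load(open("p5.pkl","rb"));s,c=d["wrist"]
M=Ro.from_quat(s["eef_rot"]).as_matrix();x=M[:,0];z=M[:,2]
g=cv2.cvtColor(cv2.imread("pics/wrist5.png"),cv2.COLOR_BGR2GRAY)
print([(v,int(g[v,255:261].mean())) for v in range(194,236,1)])
for h,vs in((.147-.0143,(221,224,227)),(.147+.0165,(198,200,202))):
  for v in vs:
    print(h,v,(plane("wrist",[(258,v)],s["tool_pos"][2]-h,c)-s["tool_pos"])@x*1000)
# grid-walls hypothetical height sensitivity
E
```

```text
[(194, 141), (195, 141), (196, 140), (197, 141), (198, 140), (199, 134), (200, 106), (201, 73), (202, 73), (203, 73), (204, 73), (205, 72), (206, 74), (207, 74), (208, 75), (209, 75), (210, 74), (211, 75), (212, 75), (213, 74), (214, 75), (215, 74), (216, 76), (217, 76), (218, 76), (219, 76), (220, 76), (221, 76), (222, 76), (223, 82), (224, 98), (225, 117), (226, 129), (227, 134), (228, 138), (229, 141), (230, 143), (231, 143), (232, 142), (233, 143), (234, 143), (235, 144)]
0.13269999999999998 221 [-31.7608661]
0.13269999999999998 224 [-30.41156213]
0.13269999999999998 227 [-29.05032848]
0.16349999999999998 198 [-31.4079496]
0.16349999999999998 200 [-30.33038946]
0.16349999999999998 202 [-29.24784283]
```

arm_command --deltas '[{"dx": 0.002,"dy": 0.006,"dz": 0.001,"wx": -0.003,"wy": 0,"wz": 0},{"dx": 0.0035,"dy": 0.012,"dz": 0.002,"wx": -0.003,"wy": 0,"wz": 0},{"dx": 0.0048,"dy": 0.018,"dz": 0.0024,"wx": -0.003,"wy": 0,"wz": 0},{"dx": 0.0048,"dy": 0.024,"dz": 0.0024,"wx": -0.003,"wy": 0,"wz": 0},{"dx": 0.0048,"dy": 0.024,"dz": 0.0024,"wx": -0.003,"wy": 0,"wz": 0}]'

```text
clock: 8.05
tool_pos: [0.5915, -0.1427, 0.2665]
eef_rot: [-0.475, 0.525, -0.524, 0.474]
contact_force: [-0.1, 0.5, -0.4]
opening: 0.111
```

arm_command --deltas '[{"dx": 0,"dy": 0,"dz": 0,"wx": 0,"wy": 0,"wz": 0},{"dx": 0,"dy": 0,"dz": 0,"wx": 0,"wy": 0,"wz": 0},{"dx": 0,"dy": 0,"dz": 0,"wx": 0,"wy": 0,"wz": 0},{"dx": 0,"dy": 0,"dz": 0,"wx": 0,"wy": 0,"wz": 0},{"dx": 0,"dy": 0,"dz": 0,"wx": 0,"wy": 0,"wz": 0}]'

```text
clock: 8.55
tool_pos: [0.592, -0.1427, 0.268]
eef_rot: [0.474, -0.524, 0.524, -0.474]
contact_force: [-1.1, -0.6, -0.6]
opening: 0.11
```

```bash
cat > meas.py <<'E'
from h import *
import sys,pickle
n=sys.argv[1]
s=r.get_state();c=r.get_calibration("wrist");im=r.snapshot("wrist")[:,:,::-1].copy()
cv2.imwrite(f"pics/w{n}.png",im);pickle.dump((s,c),open(f"p{n}.pkl","wb"))
go(s["tool_pos"],-5.7,s)
g=cv2.cvtColor(im,cv2.COLOR_BGR2GRAY).astype(float);col=im.astype(float);sat=col.max(2)-col.min(2)
M=Ro.from_quat(s["eef_rot"]).as_matrix();x=M[:,0];z=M[:,2]
off=float(sys.argv[2]) # expected wall offset mm
for us in(range(195,241,5),range(280,331,5)):
    R=[]
    for k in range(-3,2):
        rr=[]
        for u in us:
            # predicted v near expected
            P0=s["tool_pos"]+x*(off+42*k)/1000; P0=P0.copy();P0[2]=.048
            o=[]
            v0=int(round(proj("wrist",P0,c)[0,1]))
            vs=np.arange(max(0,v0-5),v0+6);w=((g[vs,u]>100)&(sat[vs,u]<45))*g[vs,u]
            if w.sum()>0:rr.append((plane("wrist",[(u,(w*vs).sum()/w.sum())],.048,c)[0]-s["tool_pos"])@x*1000)
        R.append(round(float(np.median(rr)),2) if rr else None)
    print(R)
print([(v,int(g[v,255:261].mean())) for v in (198,199,200,201,202,222,223,224,225,226,227)])
E
python3 meas.py 6 -1.8
```

```text
t 8.55 pos [ 0.592  -0.1427  0.268 ] zyaw -5.75 F [-1.12 -0.61 -0.57] M [-0.075 -0.061  0.024] op 0.11
d [0. 0. 0.] |d| 0.0 w [-0.0004 -0.001  -0.0003] q [ 0.38  0.87 -0.39  1.72  0.5   0.65 -0.39]
[-127.63, -85.71, -43.84, -2.01, None]
[-127.7, -85.82, -43.87, -2.0, 38.8]
[(198, 142), (199, 135), (200, 109), (201, 74), (202, 72), (222, 76), (223, 81), (224, 98), (225, 119), (226, 132), (227, 136)]
```

View pics/w6.png

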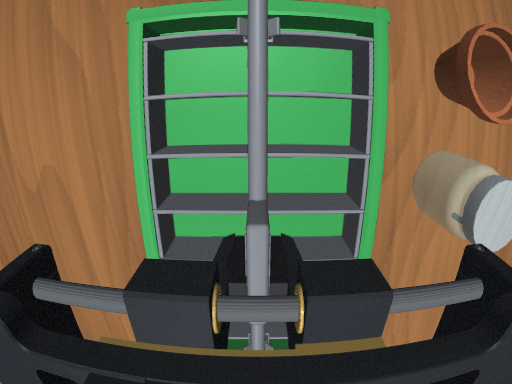

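```bash
python3 - <<'E'
from h import *
import pickle
s,c=pickle.load(open("p6.pkl","rb"))
a=cv2.imread("pics/w6.png")
b=np.vstack([cv2.resize(a[10:50,215:300],None,fx=9,fy=7,interpolation=cv2.INTER_CUBIC),cv2.resize(a[320:360,215:300],None,fx=9,fy=7,interpolation=cv2.INTER_CUBIC)])
cv2.imwrite("pics/w6c.png",b)
M=Ro.from_quat(s["eef_rot"]).as_matrix();z=M[:,2]
for v,a_,b_ in((96,144.5,372.5),(153,149.5,368.5)):
    P=plane("wrist",[(a_,v),(b_,v)],.048,c);print("side",((P-s["tool_pos"])@z*1000))
E
```

```text
side [-78.49983374  79.64386002]
side [-77.0410235   78.98311669]
```

View pics/w6c.png

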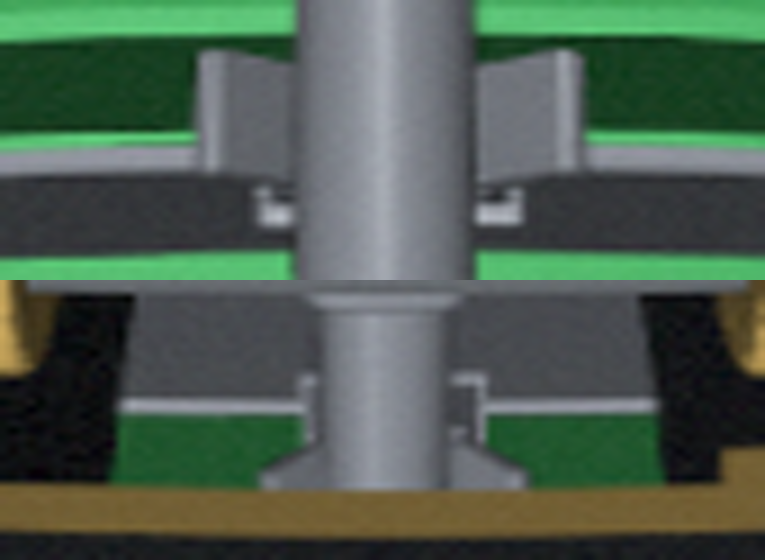

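arm_command --deltas '[{"dx": 0,"dy": 0.002,"dz": 0.0005,"wx": 0,"wy": 0,"wz": 0},{"dx": 0,"dy": 0.004,"dz": 0.0005,"wx": 0,"wy": 0,"wz": 0},{"dx": 0,"dy": 0.006,"dz": 0.0005,"wx": 0,"wy": 0,"wz": 0},{"dx": 0,"dy": 0.0075,"dz": 0.0005,"wx": 0,"wy": 0,"wz": 0},{"dx": 0,"dy": 0.0085,"dz": 0.0005,"wx": 0,"wy": 0,"wz": 0}]'

```text
clock: 9.1
tool_pos: [0.5924, -0.1427, 0.259]
eef_rot: [-0.474, 0.525, -0.524, 0.474]
contact_force: [-0.1, -0.2, -0.5]
opening: 0.113
```

```bash
python3 - <<'E'
from h import *
go((.592,-.1427,.2595),-5.75)
E
```

```text
t 9.1 pos [ 0.5924 -0.1427  0.259 ] zyaw -5.74 F [-0.1  -0.2  -0.48] M [ 0.002 -0.121  0.067] op 0.113
d [ 0.     -0.0005 -0.0004] |d| 0.001 w [ 0.0004  0.0002 -0.0004] q [ 0.37  0.88 -0.38  1.72  0.5   0.64 -0.39]
```

Teeth bottom nominally 46 mm with no contact; continue gently.

arm_command --deltas '[{"dx": 0,"dy": 0.0005,"dz": 0,"wx": 0,"wy": 0,"wz": 0},{"dx": 0,"dy": 0.001,"dz": 0,"wx": 0,"wy": 0,"wz": 0},{"dx": 0,"dy": 0.0015,"dz": 0,"wx": 0,"wy": 0,"wz": 0},{"dx": 0,"dy": 0.002,"dz": 0,"wx": 0,"wy": 0,"wz": 0},{"dx": 0,"dy": 0.003,"dz": 0,"wx": 0,"wy": 0,"wz": 0}]'

```text
clock: 9.6
tool_pos: [0.5925, -0.1428, 0.2563]
eef_rot: [-0.474, 0.524, -0.524, 0.474]
contact_force: [-0.1, -0.4, -0.6]
opening: 0.106
```

```bash
python3 - <<'E'
from h import *
go((.592,-.1427,.2595),-5.75)
E
```

```text
t 9.6 pos [ 0.5925 -0.1428  0.2563] zyaw -5.75 F [-0.14 -0.41 -0.62] M [-0.022 -0.132  0.023] op 0.106
d [-0.     -0.0032 -0.0005] |d| 0.003 w [-0.0003  0.0001 -0.0004] q [ 0.37  0.89 -0.38  1.72  0.51  0.63 -0.4 ]
```

arm_command --deltas '[{"dx": 0,"dy": 0.001,"dz": 0,"wx": 0,"wy": 0,"wz": 0},{"dx": 0,"dy": 0.002,"dz": 0,"wx": 0,"wy": 0,"wz": 0},{"dx": 0,"dy": 0.003,"dz": 0,"wx": 0,"wy": 0,"wz": 0},{"dx": 0,"dy": 0.004,"dz": 0,"wx": 0,"wy": 0,"wz": 0},{"dx": 0,"dy": 0.005,"dz": 0,"wx": 0,"wy": 0,"wz": 0}]'

```text
clock: 10.1
tool_pos: [0.5924, -0.1427, 0.2512]
eef_rot: [-0.474, 0.524, -0.524, 0.474]
contact_force: [-0.8, -0.0, -1.5]
opening: 0.111
```

arm_command --deltas '[{"dx": 0,"dy": 0.001,"dz": 0,"wx": 0,"wy": 0,"wz": 0},{"dx": 0,"dy": 0.002,"dz": 0,"wx": 0,"wy": 0,"wz": 0},{"dx": 0,"dy": 0.003,"dz": 0,"wx": 0,"wy": 0,"wz": 0},{"dx": 0,"dy": 0.004,"dz": 0,"wx": 0,"wy": 0,"wz": 0},{"dx": 0,"dy": 0.005,"dz": 0,"wx": 0,"wy": 0,"wz": 0}]'

```text
clock: 10.6
tool_pos: [0.5924, -0.1427, 0.2462]
eef_rot: [-0.474, 0.525, -0.524, 0.474]
contact_force: [0.1, -0.2, -1.4]
opening: 0.114
```

```bash
python3 - <<'E'
from h import *
go((.592,-.1427,.2595),-5.75)
n="scene"
im=r.snapshot(n)[:,:,::-1]
cv2.imwrite("pics/scene7z.png",cv2.resize(im[100:240,160:310],None,fx=5,fy=4.2,interpolation=cv2.INTER_CUBIC))
E
python3 meas.py 7 -2
```

```text
t 10.6 pos [ 0.5924 -0.1427  0.2462] zyaw -5.75 F [ 0.08 -0.21 -1.45] M [-0.022 -0.052 -0.027] op 0.114
d [-0.     -0.0133 -0.0004] |d| 0.013 w [ 0.      0.0001 -0.0004] q [ 0.37  0.9  -0.37  1.72  0.51  0.61 -0.4 ]
t 10.65 pos [ 0.5924 -0.1428  0.246 ] zyaw -5.74 F [-0.02 -0.49  0.43] M [-0.035 -0.066  0.018] op 0.108
d [0. 0. 0.] |d| 0.0 w [ 0.0003 -0.001  -0.0003] q [ 0.37  0.9  -0.37  1.72  0.51  0.61 -0.4 ]
[-127.8, -85.68, -43.74, -1.96, None]
[-127.73, -85.79, -43.81, -2.07, None]
[(198, 143), (199, 136), (200, 108), (201, 74), (202, 74), (222, 77), (223, 82), (224, 100), (225, 120), (226, 131), (227, 137)]
```

View pics/scene7z.png

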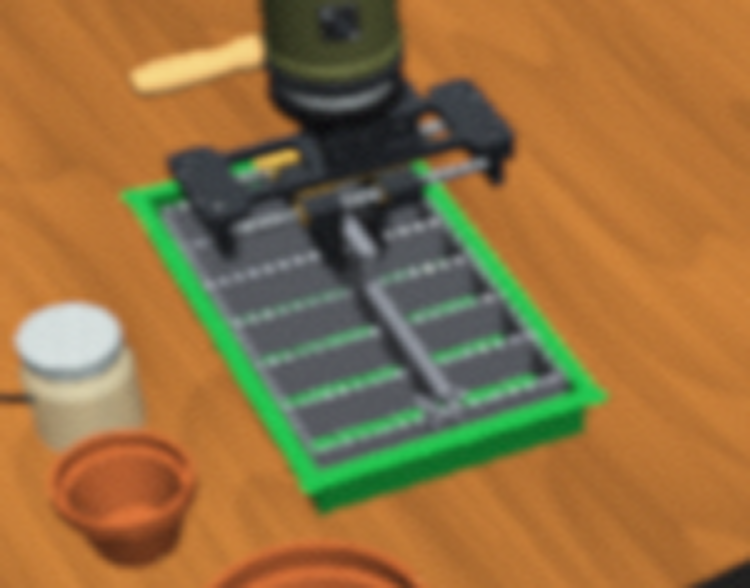

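View pics/w7.png

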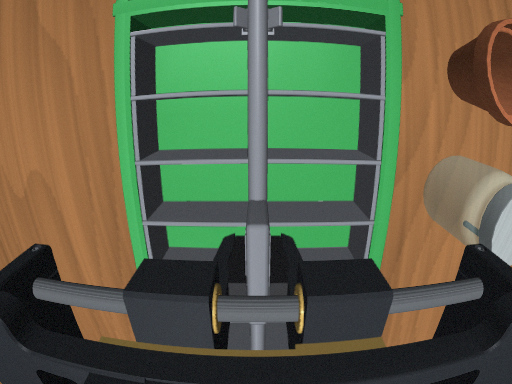

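arm_command --deltas '[{"dx": 0,"dy": 0.003,"dz": 0,"wx": 0,"wy": 0,"wz": 0},{"dx": 0,"dy": 0.006,"dz": 0,"wx": 0,"wy": 0,"wz": 0},{"dx": 0,"dy": 0.009,"dz": 0,"wx": 0,"wy": 0,"wz": 0},{"dx": 0,"dy": 0.011,"dz": 0,"wx": 0,"wy": 0,"wz": 0},{"dx": 0,"dy": 0.012,"dz": 0,"wx": 0,"wy": 0,"wz": 0}]'

```text
clock: 11.2
tool_pos: [0.5923, -0.1427, 0.2339]
eef_rot: [-0.474, 0.525, -0.524, 0.474]
contact_force: [0.3, -0.1, -0.8]
opening: 0.11
```

```bash
python3 - <<'E'
from h import *
go((.592,-.1427,.2227),-5.75)
E
```

```text
t 11.2 pos [ 0.5923 -0.1427  0.2339] zyaw -5.74 F [ 0.33 -0.13 -0.78] M [-0.048 -0.083  0.005] op 0.11
d [-0.      0.0112 -0.0003] |d| 0.011 w [ 0.0006  0.0002 -0.0004] q [ 0.36  0.92 -0.36  1.73  0.52  0.59 -0.41]
```

Now press, 4 mm then check.

arm_command --deltas '[{"dx": 0,"dy": 0.001,"dz": 0,"wx": 0,"wy": 0,"wz": 0},{"dx": 0,"dy": 0.002,"dz": 0,"wx": 0,"wy": 0,"wz": 0},{"dx": 0,"dy": 0.003,"dz": 0,"wx": 0,"wy": 0,"wz": 0},{"dx": 0,"dy": 0.004,"dz": 0,"wx": 0,"wy": 0,"wz": 0},{"dx": 0,"dy": 0.004,"dz": 0,"wx": 0,"wy": 0,"wz": 0}]'

```text
clock: 11.7
tool_pos: [0.5926, -0.1427, 0.2304]
eef_rot: [0.474, -0.524, 0.524, -0.475]
contact_force: [0.5, -0.5, 0.8]
opening: 0.107
```

```bash
python3 - <<'E'
from h import *
go((.592,-.1427,.2227),-5.75)
E
```

```text
t 11.7 pos [ 0.5926 -0.1427  0.2304] zyaw -5.74 F [ 0.55 -0.5   0.77] M [-0.016 -0.153  0.056] op 0.107
d [ 0.      0.0077 -0.0006] |d| 0.008 w [-0.0005  0.0002 -0.0004] q [ 0.36  0.93 -0.35  1.73  0.53  0.58 -0.41]
```

arm_command --deltas '[{"dx": 0,"dy": 0.0005,"dz": 0,"wx": 0,"wy": 0,"wz": 0},{"dx": 0,"dy": 0.001,"dz": 0,"wx": 0,"wy": 0,"wz": 0},{"dx": 0,"dy": 0.0015,"dz": 0,"wx": 0,"wy": 0,"wz": 0},{"dx": 0,"dy": 0.002,"dz": 0,"wx": 0,"wy": 0,"wz": 0},{"dx": 0,"dy": 0.0025,"dz": 0,"wx": 0,"wy": 0,"wz": 0}]'

```text
clock: 12.2
tool_pos: [0.5927, -0.1427, 0.2288]
eef_rot: [0.474, -0.524, 0.525, -0.475]
contact_force: [-1.7, 0.4, 8.7]
opening: 0.112
```

```bash
python3 - <<'E'
from h import *
go((.592,-.1427,.2227),-5.75)
E
```

```text
t 12.2 pos [ 0.5927 -0.1427  0.2288] zyaw -5.75 F [-1.74  0.44  8.73] M [-0.016  0.331 -0.003] op 0.112
d [ 0.0001  0.0061 -0.0007] |d| 0.006 w [-0.0014  0.0001 -0.    ] q [ 0.36  0.93 -0.35  1.73  0.53  0.58 -0.42]
```

arm_command --deltas '[{"dx": 0,"dy": 0.0003,"dz": 0,"wx": 0,"wy": 0,"wz": 0},{"dx": 0,"dy": 0.0007,"dz": 0,"wx": 0,"wy": 0,"wz": 0},{"dx": 0,"dy": 0.001,"dz": 0,"wx": 0,"wy": 0,"wz": 0},{"dx": 0,"dy": 0.0015,"dz": 0,"wx": 0,"wy": 0,"wz": 0},{"dx": 0,"dy": 0.0015,"dz": 0,"wx": 0,"wy": 0,"wz": 0}]'

```text
clock: 12.7
tool_pos: [0.5926, -0.1426, 0.2273]
eef_rot: [0.474, -0.524, 0.525, -0.475]
contact_force: [-0.9, 1.3, 7.3]
opening: 0.112
```

```bash
python3 - <<'E'
from h import *
go((.592,-.1427,.2227),-5.75)
E
```

```text
t 12.7 pos [ 0.5926 -0.1426  0.2273] zyaw -5.74 F [-0.9   1.34  7.35] M [-0.046  0.277  0.008] op 0.112
d [ 0.0001  0.0046 -0.0006] |d| 0.005 w [-0.0013  0.0003 -0.0001] q [ 0.36  0.93 -0.35  1.73  0.53  0.58 -0.42]
```

arm_command --deltas '[{"dx": 0,"dy": 0.0003,"dz": 0,"wx": 0,"wy": 0,"wz": 0},{"dx": 0,"dy": 0.0007,"dz": 0,"wx": 0,"wy": 0,"wz": 0},{"dx": 0,"dy": 0.001,"dz": 0,"wx": 0,"wy": 0,"wz": 0},{"dx": 0,"dy": 0.0015,"dz": 0,"wx": 0,"wy": 0,"wz": 0},{"dx": 0,"dy": 0.002,"dz": 0,"wx": 0,"wy": 0,"wz": 0}]'

```text
clock: 13.2
tool_pos: [0.5926, -0.1426, 0.2246]
eef_rot: [0.474, -0.524, 0.524, -0.475]
contact_force: [-1.4, -0.1, 5.3]
opening: 0.109
```

```bash
python3 - <<'E'
from h import *
go((.592,-.1427,.2227),-5.75)
E
```

```text
t 13.2 pos [ 0.5926 -0.1426  0.2246] zyaw -5.73 F [-1.39 -0.07  5.3 ] M [-0.253  0.021  0.043] op 0.109
d [ 0.0001  0.0019 -0.0006] |d| 0.002 w [-0.0009  0.0004 -0.0004] q [ 0.36  0.93 -0.35  1.73  0.53  0.57 -0.42]
```

arm_command --deltas '[{"dx": 0,"dy": 0.0003,"dz": 0,"wx": 0,"wy": 0,"wz": 0},{"dx": 0,"dy": 0.0006,"dz": 0,"wx": 0,"wy": 0,"wz": 0},{"dx": 0,"dy": 0.0009,"dz": 0,"wx": 0,"wy": 0,"wz": 0},{"dx": 0,"dy": 0.001,"dz": 0,"wx": 0,"wy": 0,"wz": 0},{"dx": 0,"dy": 0.001,"dz": 0,"wx": 0,"wy": 0,"wz": 0}]'

```text
clock: 13.7
tool_pos: [0.5925, -0.1428, 0.223]
eef_rot: [-0.474, 0.525, -0.524, 0.474]
contact_force: [0.9, -0.7, -1.3]
opening: 0.11
```

```bash
python3 - <<'E'
from h import *
go((.592,-.1427,.2227),-5.75)
E
```

```text
t 13.7 pos [ 0.5925 -0.1428  0.223 ] zyaw -5.75 F [ 0.92 -0.7  -1.26] M [ 0.045 -0.334  0.043] op 0.11
d [-0.0001  0.0003 -0.0005] |d| 0.001 w [ 0.0002 -0.     -0.0005] q [ 0.35  0.94 -0.35  1.73  0.53  0.57 -0.42]
```

arm_command --deltas '[{"dx": 0,"dy": 0.0003,"dz": 0,"wx": 0,"wy": 0,"wz": 0},{"dx": 0,"dy": 0.0006,"dz": 0,"wx": 0,"wy": 0,"wz": 0},{"dx": 0,"dy": 0.0008,"dz": 0,"wx": 0,"wy": 0,"wz": 0},{"dx": 0,"dy": 0.001,"dz": 0,"wx": 0,"wy": 0,"wz": 0},{"dx": 0,"dy": 0.001,"dz": 0,"wx": 0,"wy": 0,"wz": 0}]'

```text
clock: 14.2
tool_pos: [0.5924, -0.1428, 0.2226]
eef_rot: [-0.474, 0.524, -0.524, 0.474]
contact_force: [-0.9, 0.0, 4.7]
opening: 0.108
```

```bash
python3 - <<'E'
from h import *
go((.592,-.1427,.2227),-5.75)
E
```

```text
t 14.2 pos [ 0.5924 -0.1428  0.2226] zyaw -5.75 F [-0.86  0.03  4.68] M [-0.008 -0.011  0.082] op 0.108
d [-0.0001 -0.0001 -0.0004] |d| 0.0 w [-0.      0.     -0.0001] q [ 0.35  0.94 -0.35  1.73  0.53  0.57 -0.42]
```

arm_command --deltas '[{"dx": 0,"dy": -0.0006,"dz": 0,"wx": 0,"wy": 0,"wz": 0},{"dx": 0,"dy": -0.0006,"dz": 0,"wx": 0,"wy": 0,"wz": 0},{"dx": 0,"dy": -0.0006,"dz": 0,"wx": 0,"wy": 0,"wz": 0},{"dx": 0,"dy": -0.0006,"dz": 0,"wx": 0,"wy": 0,"wz": 0},{"dx": 0,"dy": -0.0006,"dz": 0,"wx": 0,"wy": 0,"wz": 0}]'

```text
clock: 14.7
tool_pos: [0.5924, -0.1428, 0.2227]
eef_rot: [-0.474, 0.525, -0.524, 0.474]
contact_force: [0.4, -0.6, -1.3]
opening: 0.112
```

```bash
python3 - <<'E'
from h import *
go((.592,-.1427,.2227),-5.75)
a=r.snapshot("wrist")[:,:,::-1]
b=np.vstack([cv2.resize(a[0:45,200:315],None,fx=6.5,fy=6.5,interpolation=cv2.INTER_CUBIC),cv2.resize(a[315:360,200:315],None,fx=6.5,fy=6.5,interpolation=cv2.INTER_CUBIC)])
cv2.imwrite("pics/w8c.png",b);cv2.imwrite("pics/w8.png",a)
E
```

```text
t 14.7 pos [ 0.5924 -0.1428  0.2227] zyaw -5.74 F [ 0.38 -0.63 -1.34] M [-0.008 -0.193 -0.006] op 0.112
d [-0.0001 -0.     -0.0004] |d| 0.0 w [ 0.0004  0.0001 -0.0003] q [ 0.35  0.94 -0.35  1.73  0.53  0.57 -0.42]
```

View pics/w8c.png

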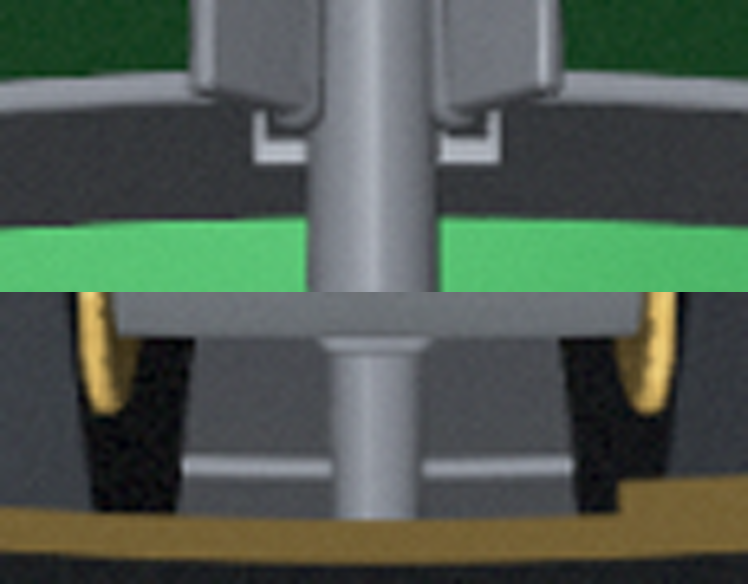

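View pics/w8.png

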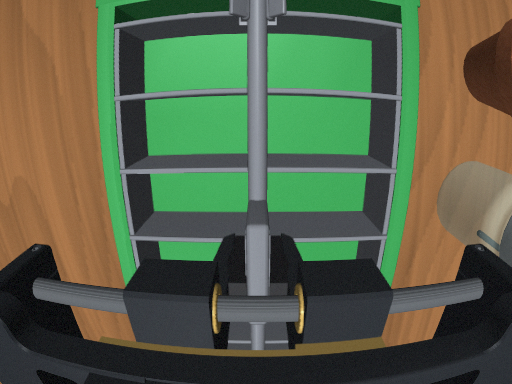

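arm_command --deltas '[{"dx": 0,"dy": 0,"dz": 0,"wx": 0,"wy": 0,"wz": 0},{"dx": 0,"dy": 0,"dz": 0,"wx": 0,"wy": 0,"wz": 0},{"dx": 0,"dy": 0,"dz": 0,"wx": 0,"wy": 0,"wz": 0},{"dx": 0,"dy": 0,"dz": 0,"wx": 0,"wy": 0,"wz": 0},{"dx": 0,"dy": 0,"dz": 0,"wx": 0,"wy": 0,"wz": 0}]' --claw -0.1

```text
clock: 15.25
tool_pos: [0.5924, -0.1427, 0.2229]
eef_rot: [-0.474, 0.525, -0.524, 0.474]
contact_force: [-0.1, -0.1, -0.4]
opening: 0.45
```

arm_command --deltas '[{"dx": 0,"dy": -0.01,"dz": 0,"wx": 0,"wy": 0,"wz": 0},{"dx": 0,"dy": -0.03,"dz": 0,"wx": 0,"wy": 0,"wz": 0},{"dx": 0,"dy": -0.06,"dz": 0,"wx": 0,"wy": 0,"wz": 0},{"dx": 0,"dy": -0.09,"dz": 0,"wx": 0,"wy": 0,"wz": 0},{"dx": 0,"dy": -0.12,"dz": 0,"wx": 0,"wy": 0,"wz": 0}]'

```text
clock: 15.75
tool_pos: [0.5923, -0.1427, 0.3448]
eef_rot: [0.474, -0.524, 0.524, -0.475]
contact_force: [-0.0, 1.2, 0.1]
opening: 0.449
```

arm_command --deltas '[{"dx": 0.03,"dy": -0.01,"dz": -0.03,"wx": 0,"wy": 0,"wz": 0},{"dx": 0.06,"dy": -0.02,"dz": -0.06,"wx": 0,"wy": 0,"wz": 0},{"dx": 0.09,"dy": -0.03,"dz": -0.09,"wx": 0,"wy": 0,"wz": 0},{"dx": 0.12,"dy": -0.04,"dz": -0.12,"wx": 0,"wy": 0,"wz": 0},{"dx": 0.15,"dy": -0.04,"dz": -0.12,"wx": 0,"wy": 0,"wz": 0}]'

```text
clock: 16.25
tool_pos: [0.4542, -0.281, 0.3846]
eef_rot: [-0.475, 0.525, -0.524, 0.473]
contact_force: [-0.2, -0.4, -0.7]
opening: 0.449
```

```bash
python3 - <<'E'
from h import *
go((.592,-.1427,.2227),-5.75)
cv2.imwrite("pics/w9.png",r.snapshot("wrist")[:,:,::-1])
a=r.snapshot("top")[:,:,::-1];cv2.imwrite("pics/t9.png",a)
cv2.imwrite("pics/t9z.png",cv2.resize(a[145:250,235:375],None,fx=5.7,fy=5.7,interpolation=cv2.INTER_CUBIC))
a=r.snapshot("scene")[:,:,::-1];cv2.imwrite("pics/s9z.png",cv2.resize(a[120:240,170:300],None,fx=6,fy=5,interpolation=cv2.INTER_CUBIC))
E
```

```text
t 16.25 pos [ 0.4542 -0.281   0.3846] zyaw -5.8 F [-0.2  -0.36 -0.75] M [-0.07  -0.17   0.045] op 0.449
d [-0.1518  0.1613  0.1235] |d| 0.254 w [ 0.0037 -0.0011  0.0021] q [ 0.77  0.63 -0.5   1.85  0.43  0.77 -0.06]
```

View pics/w9.png

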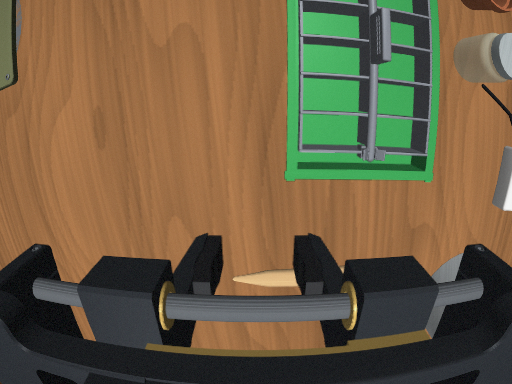

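View pics/t9z.png

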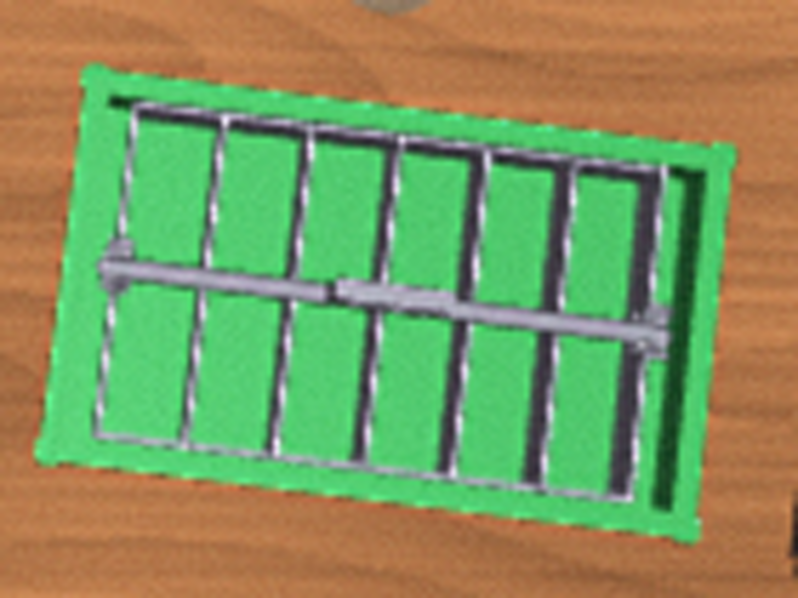

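View pics/s9z.png

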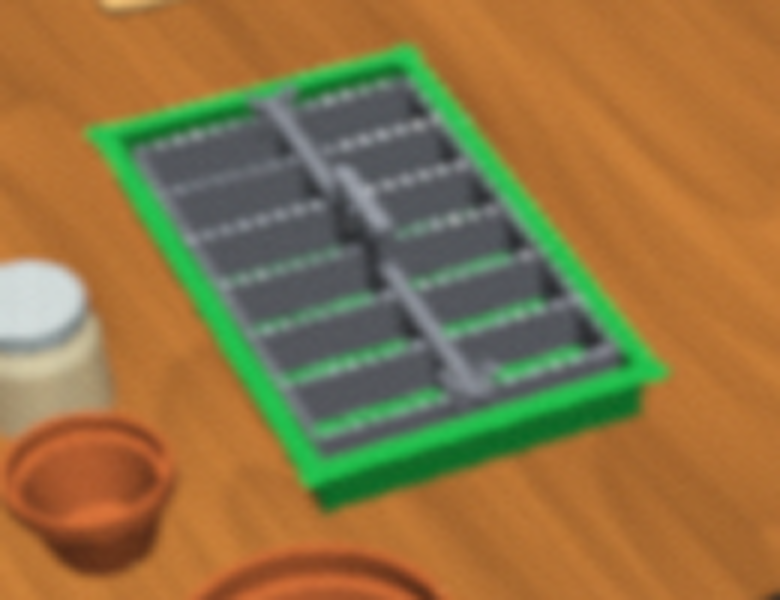

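```bash
python3 - <<'E'
import cv2,numpy as np
a=cv2.imread("pics/w9.png");cv2.imwrite("pics/w9z.png",cv2.resize(a[100:175,330:420],None,fx=8,fy=8,interpolation=cv2.INTER_CUBIC))
from h import *
# bead heights check: bead ends in top vs wrist? project expected home ends into top
T=lambda L:np.array(L)/5.7+[235,145]-0.4
P=plane("top",T([(100,268),(668,335)]),.053);print(P,np.linalg.norm(P[0]-P[1]))
E
```

```text
[[ 0.6023144  -0.00688794  0.053     ]
 [ 0.57758153 -0.2742432   0.053     ]] 0.2684968324634411
```

View pics/w9z.png

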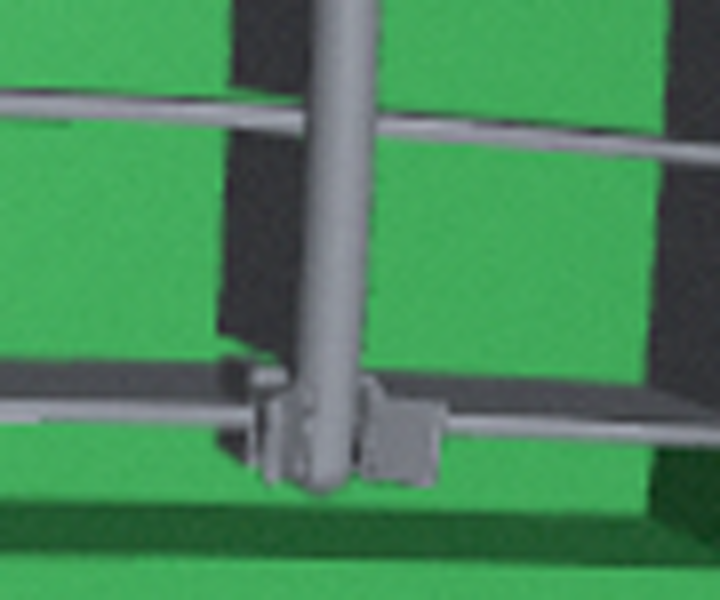

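```bash
python3 - <<'E'
from h import *
go((.57,-.345,.29),-5.75)
E
```

```text
t 16.4 pos [ 0.4571 -0.2822  0.3836] zyaw -6.02 F [-0.33  0.96 -1.1 ] M [-0.023 -0.086 -0.064] op 0.455
d [0.0505 0.0937 0.1188] |d| 0.16 w [-0.0011 -0.006   0.0015] q [ 0.77  0.64 -0.5   1.85  0.43  0.77 -0.06]
```

arm_command --deltas '[{"dx": 0.015,"dy": 0.02,"dz": 0.035,"wx": 0,"wy": 0,"wz": 0},{"dx": 0.03,"dy": 0.04,"dz": 0.07,"wx": 0,"wy": 0,"wz": 0},{"dx": 0.05,"dy": 0.07,"dz": 0.105,"wx": 0,"wy": 0,"wz": 0},{"dx": 0.05,"dy": 0.094,"dz": 0.119,"wx": 0,"wy": 0,"wz": 0},{"dx": 0.05,"dy": 0.094,"dz": 0.119,"wx": 0,"wy": 0,"wz": 0}]'

```text
clock: 16.9
tool_pos: [0.5727, -0.3393, 0.2853]
eef_rot: [-0.475, 0.526, -0.522, 0.475]
contact_force: [-0.5, 0.6, 0.4]
opening: 0.452
```

```bash
python3 - <<'E'
from h import *
a=r.snapshot("wrist")[:,:,::-1];cv2.imwrite("pics/w10.png",a)
print(proj("wrist",[[.602,-.015,.06],[.5771,-.265,.06]]))
u,v=proj("wrist",[[.5771,-.265,.06]])[0].astype(int)
cv2.imwrite("pics/w10z.png",cv2.resize(a[max(0,v-35):v+35,u-45:u+45],None,fx=8,fy=8,interpolation=cv2.INTER_CUBIC))
E
```

```text
[[ 256.31434319 -155.91062212]
 [ 255.42939681  110.08663229]]
```

View pics/w10z.png

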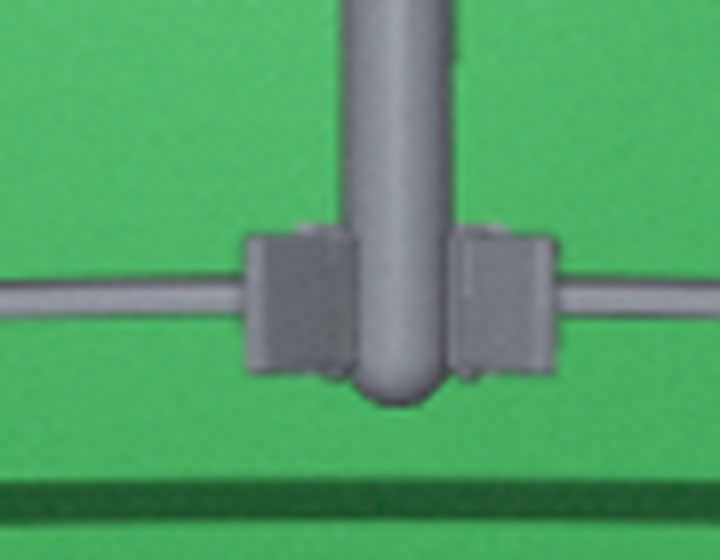

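View pics/w10.png

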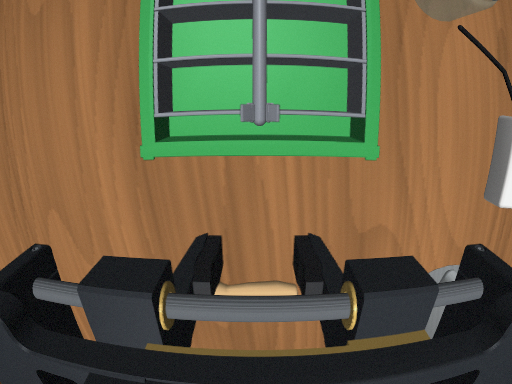

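View pics/t9.png

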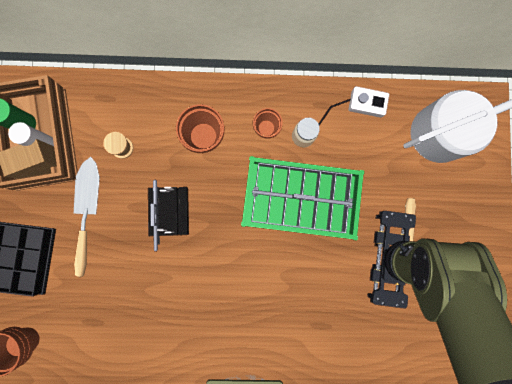

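arm_command --deltas '[{"dx": 0,"dy": -0.02,"dz": 0,"wx": 0,"wy": 0,"wz": 0},{"dx": 0,"dy": -0.05,"dz": 0,"wx": 0,"wy": 0,"wz": 0},{"dx": 0,"dy": -0.08,"dz": 0,"wx": 0,"wy": 0,"wz": 0},{"dx": 0,"dy": -0.08,"dz": 0,"wx": 0,"wy": 0,"wz": 0},{"dx": 0,"dy": -0.08,"dz": 0,"wx": 0,"wy": 0,"wz": 0}]'

```text
clock: 17.45
tool_pos: [0.5712, -0.3407, 0.3712]
eef_rot: [0.474, -0.523, 0.525, -0.475]
contact_force: [0.2, -0.4, -0.5]
opening: 0.451
```

```bash
python3 - <<'E'
from plant import r
print(r.finish_job())
E
```

```text
the job is handed in; nothing more can be done
None
```

The six-tooth divider is fitted down the middle of the seed tray with both end clips closed over its bead. I let go, moved the arm clear and handed the job in at about 17.5 s.

- **Fit:** I lined the divider up with the cell walls in the wrist camera, and the teeth went into their cells with no measurable resistance.
- **Pressing:** The largest upward force I read while pressing was about 9 N, between steps. It then dropped away as the clips closed, and the height matched the expected home position to within about 0.2 mm.
- **Checks afterwards:** In close-up wrist views the jaws overlapped the bead's edges at both ends. I took the +y end before letting go and the -y end after. In the last top view the spare strip, tags and all other objects looked unmoved.
- **Disagreement between cameras:** The overhead and wrist cameras differed by about 1 mm lengthways and 1 to 2 mm sideways on where the divider sat over the grid. I mostly went by the wrist camera.

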